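# Locate and clamp a spacer in a V-block drilling jig

### The arm

A 6-joint arm with a two-finger parallel gripper is mounted at the origin on a cart in front of the work surface, level with it; the furniture and walls round the work are solid. World frame = base frame: x ahead of the robot, y to its left, z up, the work surface at z = 0. Lengths are in m, angles in rad, forces in N, time in s.
With the tool pointing down it reaches from about 0.35 to 0.95 m from the base axis. Payload 17.4 kg.
Tool frame: the origin (TCP) lies midway between the tips of the shut fingers; the grasp point (between the pads) lies 19 mm behind it; z points along the fingers, y is the line along which they close (so a half turn about z gives the same grasp; the last joint's range is limited). The gripper opens to 93 mm and grips with 3 to 60 N. Pads are 15 mm wide; open, the fingers measure 128 mm over their backs; the gripper's body (75 mm by 188 mm) begins 65 mm behind the grasp point.
Start: joints at [-1.171, 0.116, 1.442, -0, 1.584, -0.038], TCP at [0.286, -0.611, 0.196] pointing down, gripper open.
Joint ranges: [-2.83, 2.83], [-0.83, 2.19], [0.07, 2.5], [-1.14, 4.28], [0.01, 3], [-2.97, 2.97]. Speed limits (rad/s): [1.89, 1.89, 2.22, 3.14, 3.14, 3.14].

### API

Orientations are given as a rotation vector (axis times angle).
In Python, from bench import * gives the robot as it stands.
- The arm moves only by the shell command python3 -m inch 'ROWS'. ROWS is JSON, a list of rows, each an object of numbers: "x", "y", "z": the shift along the tool's x, y, z in cm; "wx", "wy", "wz": the turn, a rotation vector about the tool's x, y, z in degrees; "fingers": the opening, from 0 (shut) to 1 (fully open). In form: [{"x": .., "y": .., "z": .., "wx": .., "wy": .., "wz": .., "fingers": ..}, ...]. A call has 1 to 5 rows; each row is the pose to reach, as a shift and turn from the pose commanded when the call began, along the tool's axes at that moment; what a row does not reach only later rows make up. A row lasts 1/10 s, in which the tool goes at most 50 mm and 8.59 degrees, less where a joint would pass 70% of its speed; a pose out of reach is approached as far as the arm can. A call with a gripper value outside its range is refused whole. The fingers move at their own pace and stop on an object; the grip force is fixed at half the most. Time passes only in rows, so rows that repeat a pose let the fingers close. It gives the time, the measured TCP pose, the force, the opening and the grip force at its end, in the units of the state.
- observe(): the state, without advancing time (a new reading comes with each control period).
- camera(name): name is "scene" or "top"; returns the picture (384x512x3 uint8, red, green, blue); there is no depth.
- get_calibration(name): a dict with "mtx" (3x3 intrinsics, pixels), "camera_from_world" (4x4, takes a point from world to camera coordinates). Camera axes: x right, y down, z forward; pixel columns grow to the right and rows downward; lengths in m; the calibration is good to about 2 mm. A picture is of the moment at which its call begins. get_calibration takes no time and is no camera call.
- close_job(): hands the job in; it is judged then, once.
Trained networks look in the newest picture that a camera, given by its name, has taken for a name from the list of things; names that differ only in an ending like _2 or _b are one class to them, and where a whole thing is asked for, a point or a joint stands for the part that bears it (a point fixed in the world has none). Each returns a list of dicts, best first, with "conf" (0 to 1); they miss things now and then, are a little off and sometimes report something else, mostly with a low value. They report only what shows in the picture. A call takes as long as a camera call. They do not tell look-alikes from the thing itself.
- look_for(camera, query): "location" ([row, column] in pixels, amid what is visible of it).
- trace(camera, query): "mask" (384x512 bool, what is visible of it) and "location" ([row, column] in pixels, amid what is visible of it).
The state is a dict: "time": time; "joint_pos": joint angles; "dq": joint speeds; "joint_efforts": joint torques, N m; "ee_pos": TCP position; "tool_rot": TCP orientation; "force": force on the tool from outside, world axes, zero at the start; "torque": the same for the moment, N m; "grip_width": finger opening in m; "finger_force": force on a finger pad.
Only numpy, scipy, OpenCV 4.12 (cv2) and the standard library are available. Lean on these libraries where they do the work, as an engineer would, in place of code of your own. Each camera call takes 0.05 s, during which the arm holds its last target. There are 200 camera calls.

### The job

Set the aluminium spacer up for drilling: stand it upright on the jig plate in front of the V and, with the cam lever still open, push it home by hand until it bears firmly on both pads of the V at once, gently enough not to bruise the soft metal. The pads are set with screws from job to job, so feel for where home is. Then swing the cam lever round to its stop so that the clamp's sprung plunger keeps the spacer seated, let go, and leave the other things on the bench where they are.

Things in the scene. Friction and masses are not known exactly. Their poses are not given: they have to be found in the camera images.
- spacer: the work: a plain round aluminium spacer, diameter 36, height 92, about 0.2 kg, with an 18 mm blind bore in its upper end; stands upright on the bench. Origin: centre of its underside; z is its axis (up). A push of 10 to 15 N along the V seats it (at least 4 N on each pad); over 20 N on a pad bruises it. Pushed loose from behind above the pads' top it tips; held in the grip it stays upright
- jig: drilling jig screwed to the bench: painted plate 180 (its x) x 100 (its y) x 12 thick, V-block at its +x end, cam-lever plunger clamp at its -x end (housing 34 x 34, top 41 mm above the bench, plunger on the centre line, its top 41 too). Origin: centre of the plate's underside, z up. The V opens toward -x. The jig does not move
- v_left: the +y half of the V-block: dark block 44 mm tall (top 56 above the bench), flank 46 mm off the jig's centre line, with an upright oiled steel pad (22 wide, 42 tall) facing -x and -y at 45 degrees. Jig axes; origin on the plate's top in the jig's middle. By its screws the pad stands firm up to 2.5 mm in or out of its middle setting along its normal, differently every time; no pose tells it
- v_right: the -y half of the V-block, the mirror image of v_left, its pad set on its own
- v_mid (a point): point on the plate's top (12 mm above the bench), 7.5 mm to the +x side of the jig's origin: under the axis of a spacer touching both pads, were both at middle setting; jig axes. The true home lies up to 3.5 mm from it in x or y. With its axis 7 mm short of it (-x side) the spacer is clear of clamp and pads; 15 mm short, it meets the drawn-back plunger
- cam_lever (a joint): cam lever, rad: 0 open, grows clockwise seen from above, stop at 2.269. Starts between 0 and 0.15. Its spiral cam drives a plunger out of the clamp housing toward +x, 8.8 mm per rad (20 mm in all), whose sprung tip meets the seated spacer between 1.35 and 2.2 rad. It takes 3 to 5 N at the knob and stays where it is left. At the stop the spring presses the spacer with 7 to 14 N
- cam_pivot (a point): the upright pivot axis of the cam lever, on top of the clamp housing, 71.5 mm to the -x side of v_mid, 50 mm above the bench; does not move
- lever_knob (a point): middle of the upright black knob at the lever's end, 75 mm from the pivot axis and 74 mm above the bench: a round post, diameter 20, reaching from 50 (top of the lever's flat bar) to 92 mm above the bench. Fully open it points from the pivot at 205 degrees from the jig's x axis (counterclockwise from above), at the stop at 75 degrees
- screw_jar: bystander: jar of screws with a black lid, diameter 60, height 76; origin at the centre of its underside. It and the spacer stand on either side of the jig, either way round
- multimeter: bystander: grey multimeter lying flat, 152 x 77 x 44, behind the jig to the left; origin at the centre of its underside
- rust_spray: bystander: upright orange aerosol can with a red cap, diameter 53, height 170, behind the jig to the right; origin at the centre of its underside
Mind the look-alikes: they are no part of the job. There is more than one size of the spacer; the job needs the smallest.

How it is judged:
On the way:
1. with the cam lever open (below 0.6 rad), the upright spacer is pressed home against both pads of the V at once, at least 4 N on each, for 0.3 s (contact force between spacer and v_left above 4 N and contact force between spacer and v_right above 4 N and value of joint cam_lever below 0.6 rad and angle between spacer's own z axis and vertical below 0.05 rad and z of spacer in the frame of v_mid below 0.003 m), for 0.3 s.
At the end, for the whole second after the job is handed in: The cam lever is at its stop (joint above 2.2 rad); the spacer stands upright on the plate (within 0.03 rad and 2 mm), in the V (axis within 6 mm of v_mid), at rest, and the clamp keeps it pressed on both pads with more than 2.5 N on each (value of joint cam_lever above 2.2 rad and contact force between spacer and v_left above 2.5 N and contact force between spacer and v_right above 2.5 N and angle between spacer's own z axis and vertical below 0.03 rad and z of spacer in the frame of v_mid below 0.002 m and horizontal distance between spacer and v_mid below 0.006 m and linear speed of spacer below 0.01 m/s); the robot touches nothing.
It fails at once if the spacer is forced: more than 20 N on a pad of the V (contact force between spacer and v_left above 20 N or contact force between spacer and v_right above 20 N).
It fails at once if a bystander (jar, multimeter, spray can) is moved by more than 20 mm (distance of any of screw_jar, multimeter, rust_spray from where it was at the start of the episode above 0.02 m).
It also fails if it takes over 72 s, if anything falls off the work surface, if the arm or the gripper's body presses on something with over 40 N, if the wrist force passes 120 N, or if a joint passes its speed limit or range.

## Working session

There is one attempt and no reset: what is moved stays moved. The work goes in short steps, Python scripts to look and compute and a shell command to move; the robot and the scene stay as the last step left them, time stands still between calls to the robot, and variables do not carry over. Pictures are saved under pics/ and viewed, at most 10 in all, crops included, and the job is handed in when it is done.

```bash
mkdir -p pics; ls; python3 - <<'E'
from bench import *
import cv2,numpy as np
s=observe(); print({k:np.round(v,3) for k,v in s.items()})
for c in("scene","top"):
    im=camera(c); cv2.imwrite(f"pics/{c}0.png",im[:,:,::-1])
    K=get_calibration(c); print(c,np.round(K["mtx"],1).tolist(),np.round(K["camera_from_world"],3).tolist())
    for q in["spacer","jig","v_left","v_right","cam_lever","lever_knob","screw_jar","multimeter","rust_spray"]:
        print(q,[(round(r["conf"],2),np.round(r["location"]).tolist()) for r in look_for(c,q)][:5])
E
```

```text
pics
{'time': np.float64(0.0), 'joint_pos': array([-1.171,  0.116,  1.442, -0.   ,  1.584, -0.038]), 'dq': array([-0.   , -0.003, -0.002, -0.   ,  0.002,  0.   ]), 'joint_efforts': array([ 1.0000e-03, -7.2127e+01, -6.2261e+01,  7.8000e-02,  2.4000e-02,
       -0.0000e+00]), 'ee_pos': array([ 0.286, -0.611,  0.195]), 'tool_rot': array([-3.066, -0.682,  0.   ]), 'force': array([ 0.057,  0.327, -1.347]), 'torque': array([-0.022,  0.024,  0.009]), 'finger_force': np.float64(0.0), 'grip_width': np.float64(0.093)}
scene [[466.3, 0.0, 251.9], [0.0, 466.3, 185.0], [0.0, 0.0, 1.0]] [[-0.894, -0.448, 0.025, 0.537], [-0.205, 0.357, -0.911, 0.205], [0.399, -0.82, -0.411, 1.154], [0.0, 0.0, 0.0, 1.0]]
spacer [(0.79, [236.0, 198.0]), (0.74, [244.0, 253.0]), (0.65, [239.0, 230.0])]
jig [(0.96, [208.0, 241.0])]
v_left [(0.91, [205.0, 227.0]), (0.46, [190.0, 232.0])]
v_right [(0.47, [192.0, 234.0])]
cam_lever [(0.62, [198.0, 280.0])]
lever_knob [(0.46, [198.0, 282.0])]
screw_jar [(0.75, [176.0, 336.0])]
multimeter [(0.71, [220.0, 172.0])]
rust_spray [(0.92, [152.0, 272.0])]
top [[435.4, 0.0, 254.9], [0.0, 435.4, 194.8], [0.0, 0.0, 1.0]] [[0.056, -0.998, -0.003, -0.03], [-0.977, -0.054, -0.207, 0.6], [0.206, 0.014, -0.978, 1.229], [0.0, 0.0, 0.0, 1.0]]
spacer [(0.76, [210.0, 180.0]), (0.72, [235.0, 162.0]), (0.57, [185.0, 157.0])]
jig [(0.97, [190.0, 254.0])]
v_left [(0.63, [172.0, 244.0])]
v_right [(0.71, [174.0, 256.0]), (0.44, [220.0, 262.0])]
cam_lever [(0.6, [217.0, 261.0])]
lever_knob [(0.69, [217.0, 265.0])]
screw_jar [(0.65, [254.0, 357.0])]
multimeter [(0.76, [151.0, 193.0]), (0.7, [172.0, 356.0]), (0.21, [215.0, 264.0])]
rust_spray [(0.58, [171.0, 357.0]), (0.33, [152.0, 190.0])]
```

```bash
python3 - <<'E'
import cv2
a=cv2.imread("pics/top0.png")[110:290,120:400]; cv2.imwrite("pics/topc.png",cv2.resize(a,(784,504),interpolation=cv2.INTER_CUBIC))
a=cv2.imread("pics/scene0.png")[90:290,140:380]; cv2.imwrite("pics/scenec.png",cv2.resize(a,(720,600),interpolation=cv2.INTER_CUBIC))
E
```

```text
(no output)
```

View pics/topc.png

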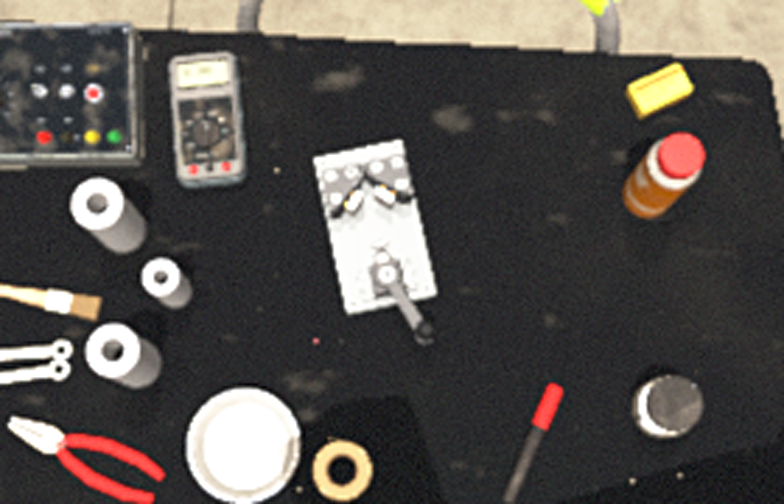

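View pics/scenec.png

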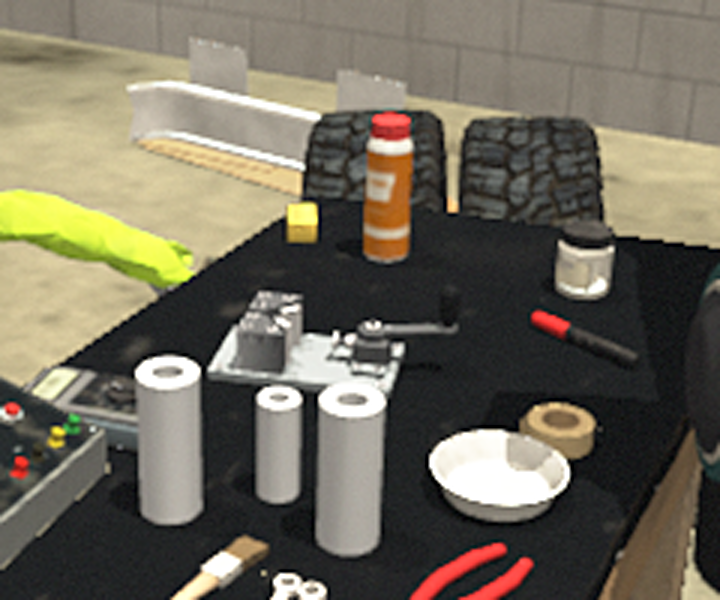

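```bash
cat > h.py <<'E'
from bench import *
import cv2,numpy as np
from scipy.optimize import minimize
def proj(c,P):
    K=get_calibration(c); P=np.atleast_2d(P); T=K["camera_from_world"]
    q=(P@T[:3,:3].T+T[:3,3])@np.array(K["mtx"]).T
    return q[:,:2]/q[:,2:]
def ray(c,uv,z):
    K=get_calibration(c);T=np.array(K["camera_from_world"]);R=T[:3,:3]
    o=-R.T@T[:3,3];d=R.T@np.linalg.inv(K["mtx"])@[uv[0],uv[1],1]
    return o+d*(z-o[2])/d[2]
def hull(c,P):
    m=np.zeros((384*4,512*4),np.uint8)
    cv2.fillConvexPoly(m,cv2.convexHull(np.round((proj(c,P)+.5)*4).astype(np.int32)),255)
    return cv2.resize(m,(512,384),interpolation=cv2.INTER_AREA)/255.
def cyl(x,y,r,h,z0=0):
    t=np.linspace(0,6.283,40);return np.array([[x+r*np.cos(a),y+r*np.sin(a),z] for a in t for z in(z0,z0+h)])
def fitcyl(masks,x0,r,h,z0=0):
    f=lambda p:sum(np.abs(hull(c,cyl(p[0],p[1],r,h,z0))-m).sum() for c,m in masks.items())
    o=minimize(f,x0,method="Nelder-Mead",options=dict(initial_simplex=np.array(x0)+[[0,0],[.008,0],[0,.008]],xatol=1e-4,fatol=.1));return o.x,o.fun
def box(x,y,th,x0,x1,y0,y1,z0,z1):
    P=np.array([[a,b,c] for a in(x0,x1) for b in(y0,y1) for c in(z0,z1)]);R=np.array([[np.cos(th),np.sin(th)],[-np.sin(th),np.cos(th)]])
    P[:,:2]=P[:,:2]@R+[x,y];return P
E
python3 - <<'E'
from h import *
pick={"top":(210,180),"scene":(244,253)}
S={};J={};JJ={};Bs={}
for c in("scene","top"):
    camera(c)
    for r in trace(c,"spacer"):
        print(c,np.round(r["location"]),r["conf"],r["mask"].sum(), "base/top",np.round(ray(c,r["location"][::-1],.046),3))
        S.setdefault(c,[]).append(r["mask"])
    J[c]=trace(c,"jig")[0]["mask"]; print("jig",J[c].sum())
    for q,h in(("screw_jar",.038),("rust_spray",.085),("multimeter",.02)): print(q,[(round(r["conf"],2),np.round(ray(c,r["location"][::-1],h)[:2],3)) for r in look_for(c,q)][:2])
    for q in("cam_lever","v_left","v_right"):
        for r in trace(c,q)[:1]: print(q,r["location"],r["mask"].sum()); JJ[c+q]=r["mask"]
np.savez("m.npz",st=np.array(S["top"]),ss=np.array(S["scene"]),jt=J["top"],js=J["scene"],**JJ)
def f(p):
    e=0
    for c in J:
        m=np.maximum(hull(c,box(*p,-.09,.09,-.05,.05,0,.012)),hull(c,box(*p,.02,.085,-.046,.046,.012,.056)))
        m=np.maximum(m,hull(c,box(*p,-.081,-.047,-.017,.017,.012,.041)))
        d=np.abs(m-J[c]);e+=d.sum()
    return e
p0=[*ray("top",(254,190),.012)[:2],.2];print(p0)
from scipy.optimize import minimize
for th in(.1,.3): 
    o=minimize(f,[*p0[:2],th],method="Nelder-Mead",options=dict(initial_simplex=np.array([*p0[:2],th])+[[0,0,0],[.01,0,0],[0,.01,0],[0,0,.1]])); print(o.x,o.fun)
for c in J:
    im=camera(c)[:,:,::-1].copy(); 
    for e in(1,-1):pass
    cor=proj(c,box(*o.x,-.09,.09,-.05,.05,.012,.012)[::2])
    print(c,np.round(cor,1).tolist())
E
```

```text
scene [246. 257.] 0.87 1150 base/top [0.474 0.231 0.046]
scene [239. 199.] 0.85 1101 base/top [0.613 0.271 0.046]
scene [236. 230.] 0.56 535 base/top [0.554 0.219 0.046]
jig 1540
screw_jar [(0.78, array([ 0.448, -0.306]))]
rust_spray [(0.55, array([ 0.69 , -0.299]))]
multimeter [(0.92, array([0.753, 0.19 ]))]
cam_lever [199.8, 284.0] 213
v_left [205.9, 224.7] 374
v_right [191.8, 233.6] 165
top [187. 156.] 0.96 478 base/top [0.612 0.302 0.046]
top [236. 166.] 0.74 421 base/top [0.466 0.258 0.046]
top [211. 181.] 0.64 182 base/top [0.543 0.221 0.046]
jig 1853
screw_jar [(0.68, array([ 0.445, -0.307]))]
rust_spray [(0.72, array([ 0.679, -0.289])), (0.23, array([ 0.531, -0.026]))]
multimeter [(0.94, array([0.728, 0.203]))]
cam_lever [218.1, 263.5] 183
v_left [175.1, 244.1] 194
v_right [172.5, 256.6] 226
[np.float64(0.6267277421858262), np.float64(0.007364271770147021), 0.2]
[0.62589673 0.00903322 0.27246959] 675.392156862745
[0.62667772 0.00910903 0.26525945] 676.2705882352941
scene [[275.4, 204.4], [270.0, 219.6], [218.3, 198.0], [209.3, 212.4]]
top [[275.6, 214.8], [243.5, 221.5], [263.1, 159.4], [231.8, 165.8]]
```

```bash
python3 - <<'E'
from h import *
Z=np.load("m.npz"); p=[.6263,.0091,.269]
sp,f=fitcyl({"top":Z["st"][2],"scene":Z["ss"][2]},[.55,.22],.018,.092);print("small",sp,f)
for c,k in(("top","st"),("scene","ss")): print(c,fitcyl({c:Z[k][2]},sp,.018,.092))
b1,f=fitcyl({"top":Z["st"][0],"scene":Z["ss"][1]},[.61,.29],.026,.14);print("far",b1,f)
b2,f=fitcyl({"top":Z["st"][1],"scene":Z["ss"][0]},[.47,.25],.026,.14);print("near",b2,f)
def w(p,x,y,z): return box(*p,x,x,y,y,z,z)[0]
out=[]
for c,(r0,r1,c0,c1) in(("top",(140,250,140,290)),("scene",(160,270,180,330))):
    im=camera(c)[:,:,::-1][r0:r1,c0:c1]; s=5; im=cv2.resize(im,None,fx=s,fy=s,interpolation=cv2.INTER_CUBIC)
    T=lambda P:np.round((proj(c,P)+.5-[c0,r0])*s).astype(int)
    def poly(P,col): cv2.polylines(im,[T(np.array(P)).reshape(-1,1,2)],True,col,1)
    for z in(.012,0): poly([w(p,-.09,-.05,z),w(p,-.09,.05,z),w(p,.09,.05,z),w(p,.09,-.05,z)],(0,0,255))
    poly([w(p,-.081,-.017,.041),w(p,-.081,.017,.041),w(p,-.047,.017,.041),w(p,-.047,-.017,.041)],(0,255,0))
    for x,y,z in((-.064,0,.05),(.0075,0,.012),(-.064+.075*np.cos(3.578),.075*np.sin(3.578),.092)): cv2.circle(im,T(w(p,x,y,z))[0],3,(255,0,255),-1)
    for b,r,h in((sp,.018,.092),(b1,.026,.14),(b2,.026,.14)):
        for z in(0,h): poly(cyl(*b,r,0,z)[::2],(255,255,0))
    out.append(im)
cv2.imwrite("pics/ov.png",cv2.resize(np.vstack(out),(545,800))[:800]); cv2.imwrite("pics/ovt.png",out[0]); cv2.imwrite("pics/ovs.png",out[1])
E
```

```text
small [0.5461448  0.22548635] 62.49803921568627
top (array([0.5448204 , 0.22381882]), np.float64(30.89803921568627))
scene (array([0.54572122, 0.22623757]), np.float64(28.972549019607843))
far [0.60971315 0.29199006] 241.1450980392157
near [0.46351814 0.25936158] 258.17647058823525
```

View pics/ovt.png

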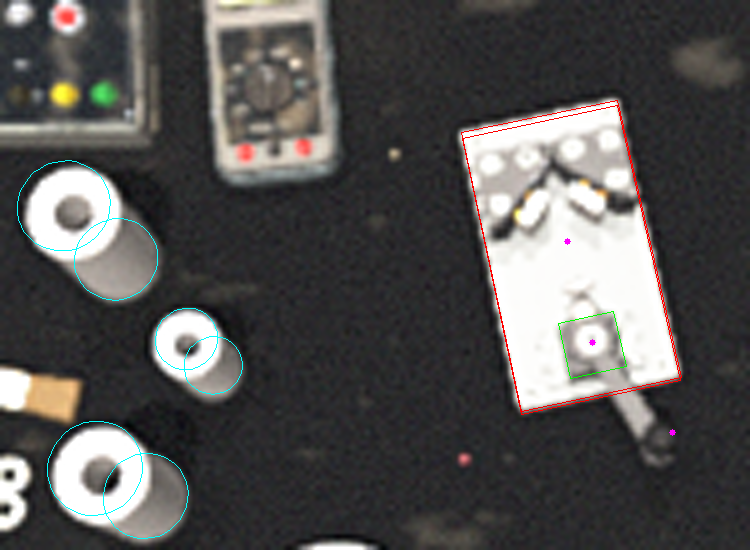

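View pics/ovs.png

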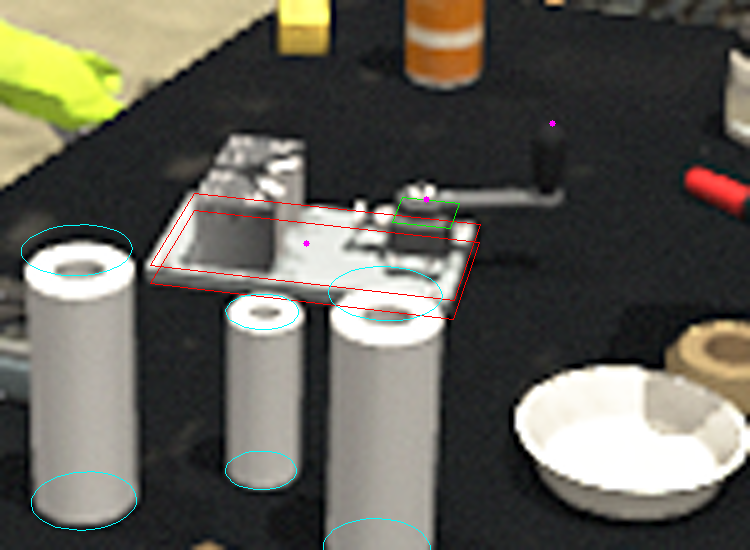

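The top picture shows three upright white tubes that could be the spacer, at (row, col) (185,157), (210,180) and (235,162). The one at (210,180) is clearly the smallest, and the overlay fits it with a 36 mm diameter and 92 mm height at (0.545, 0.225). The jig is at (0.626, 0.009) with yaw about 15.4°, and the V is on the far side. The knob is near top (228,272).

```bash
cat >> h.py <<'E'
from scipy.spatial.transform import Rotation as Rn
TH=.269; VM=np.array([.6335,.0111])
def jx(d): return np.array([[np.cos(TH),np.sin(TH)],[-np.sin(TH),np.cos(TH)]])@np.asarray(d)[:2]
def go(t,yaw=None):
    s=observe();R=Rn.from_rotvec(s["tool_rot"]);M=R.as_matrix()
    print("t",round(s["time"],2),"pos",np.round(s["ee_pos"],4),"shift cm",np.round(M.T@(np.array(t)-s["ee_pos"])*100,2),"tilt deg",np.round(np.degrees(np.arccos(-M[2,2])),2),"yaw",np.round(np.degrees(np.arctan2(M[1,0],M[0,0])),2),"q",np.round(s["joint_pos"],2),"grip",round(float(s["grip_width"]),4),float(s["finger_force"]))
    if yaw is not None:
        W=np.array([[np.cos(yaw),np.sin(yaw),0],[np.sin(yaw),-np.cos(yaw),0],[0,0,-1]]).T
        print("turn",np.round((R.inv()*Rn.from_matrix(W)).as_rotvec(degrees=True),2))
    print("Fjig",np.round(jx(s["force"]),2),"Fz",np.round(s["force"][2],2))
E
python3 -m inch '[{"x":5,"y":-5,"wz":5},{"x":14,"y":-16,"wz":9.7},{"x":18,"y":-20,"wz":9.7},{"x":21,"y":-23,"wz":9.7},{"x":21,"y":-23,"wz":9.7}]'
python3 -c "
from h import *
go([.545,.225,.196],TH)"
```

```text
t 2.1 pos [ 0.2862 -0.6114  0.196 ] shift cm [ 5.890e+01 -6.478e+01 -1.000e-02] tilt deg 0.0 yaw 25.08 q [-1.17  0.12  1.44  0.    1.58 -0.04] grip 0.093 0.0
turn [ 0.   -0.    9.67]
Fjig [0.08 0.25] Fz 0.73validation failed for argument at $[0]...
```

```bash
python3 -m inch '[{"x":5,"y":-5,"z":0,"wx":0,"wy":0,"wz":5,"fingers":1},{"x":10,"y":-11,"z":0,"wx":0,"wy":0,"wz":9.7,"fingers":1},{"x":15,"y":-16.5,"z":0,"wx":0,"wy":0,"wz":9.7,"fingers":1},{"x":18,"y":-20,"z":0,"wx":0,"wy":0,"wz":9.7,"fingers":1},{"x":21,"y":-23,"z":0,"wx":0,"wy":0,"wz":9.7,"fingers":1}]'
python3 -c "
from h import *
go([.545,.225,.196],TH)"
```

```text
time: 2.6
ee_pos: [0.3603, -0.3708, 0.196]
tool_rot: [3.113, 0.42, 0.0]
force: [0.8, -0.8, 1.2]
grip_width: 0.0931
finger_force: 0.0
t 2.6 pos [ 0.3603 -0.3708  0.196 ] shift cm [ 3.359e+01 -5.256e+01 -1.000e-02] tilt deg 0.02 yaw 15.36 q [-0.85 -0.23  1.78  0.    1.6   0.45] grip 0.0931 0.0
turn [ 0.02 -0.01 -0.06]
Fjig [ 0.61 -0.96] Fz 1.22
```

```bash
python3 -m inch '[{"x":2.5,"y":-4,"z":0,"wx":0,"wy":0,"wz":0,"fingers":1},{"x":5,"y":-8,"z":0,"wx":0,"wy":0,"wz":0,"fingers":1},{"x":7.7,"y":-12,"z":0,"wx":0,"wy":0,"wz":0,"fingers":1},{"x":10.2,"y":-16,"z":0,"wx":0,"wy":0,"wz":0,"fingers":1},{"x":12.8,"y":-20,"z":0,"wx":0,"wy":0,"wz":0,"fingers":1}]' >/dev/null
python3 -m inch '[{"x":2.5,"y":-4,"z":0,"wx":0,"wy":0,"wz":0,"fingers":1},{"x":5,"y":-8,"z":0,"wx":0,"wy":0,"wz":0,"fingers":1},{"x":7.7,"y":-12,"z":0,"wx":0,"wy":0,"wz":0,"fingers":1},{"x":10.2,"y":-16,"z":0,"wx":0,"wy":0,"wz":0,"fingers":1},{"x":12.8,"y":-20,"z":0,"wx":0,"wy":0,"wz":0,"fingers":1}]' >/dev/null
python3 -c "
from h import *
go([.545,.225,.196],TH)"
```

```text
t 3.6 pos [0.5011 0.083  0.1963] shift cm [  8.   -12.52   0.03] tilt deg 0.05 yaw 15.4 q [ 0.11 -0.25  1.79 -0.    1.6   1.42] grip 0.093 0.0
turn [ 0.01 -0.05 -0.01]
Fjig [ 0.89 -0.71] Fz 0.77
```

```bash
python3 -m inch '[{"x":2.5,"y":-4,"z":0,"wx":0,"wy":0,"wz":0,"fingers":1},{"x":5,"y":-8,"z":0,"wx":0,"wy":0,"wz":0,"fingers":1},{"x":8,"y":-12.5,"z":0,"wx":0,"wy":0,"wz":0,"fingers":1},{"x":8,"y":-12.5,"z":0,"wx":0,"wy":0,"wz":0,"fingers":1},{"x":8,"y":-12.5,"z":0,"wx":0,"wy":0,"wz":0,"fingers":1}]' >/dev/null
python3 - <<'E'
from h import *
go([.545,.225,.055],TH)
im=camera("top")[:,:,::-1];cv2.imwrite("pics/ab.png",cv2.resize(im[120:280,100:300],None,fx=3,fy=3,interpolation=cv2.INTER_CUBIC))
E
```

```text
t 4.1 pos [0.5448 0.2236 0.1954] shift cm [ 0.07 -0.13 14.04] tilt deg 0.06 yaw 15.49 q [ 0.35 -0.07  1.63 -0.    1.58  1.65] grip 0.0931 0.0
turn [0.01 0.06 0.08]
Fjig [-0.02  0.06] Fz -0.64
```

View pics/ab.png

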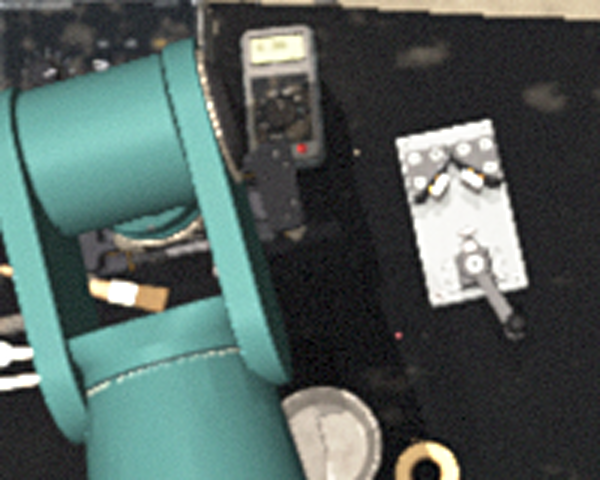

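The arm hides the spacer in this view, and the jig at the right is clear. I'll go down and watch the force.

```bash
python3 -m inch '[{"x":0,"y":-0.1,"z":3,"wx":0,"wy":0,"wz":0,"fingers":1},{"x":0,"y":-0.1,"z":6,"wx":0,"wy":0,"wz":0,"fingers":1},{"x":0,"y":-0.1,"z":8,"wx":0,"wy":0,"wz":0,"fingers":1},{"x":0,"y":-0.1,"z":9,"wx":0,"wy":0,"wz":0,"fingers":1},{"x":0,"y":-0.1,"z":10,"wx":0,"wy":0,"wz":0,"fingers":1}]' 
python3 - <<'E'
from h import *
go([.545,.225,.055],TH)
im=camera("scene")[:,:,::-1];cv2.imwrite("pics/sc.png",cv2.resize(im[110:290,150:350],None,fx=3.3,fy=3.3,interpolation=cv2.INTER_CUBIC))
E
```

```text
time: 4.65
ee_pos: [0.5448, 0.2227, 0.0962]
tool_rot: [-3.113, -0.419, -0.001]
force: [-0.2, -0.5, 0.3]
grip_width: 0.0929
finger_force: 0.0
t 4.65 pos [0.5448 0.2227 0.0962] shift cm [ 0.07 -0.22  4.12] tilt deg 0.05 yaw 15.32 q [ 0.34 -0.03  1.75 -0.    1.42  1.65] grip 0.0929 0.0
turn [ 0.   -0.05 -0.1 ]
Fjig [-0.34 -0.47] Fz 0.3
```

View pics/sc.png

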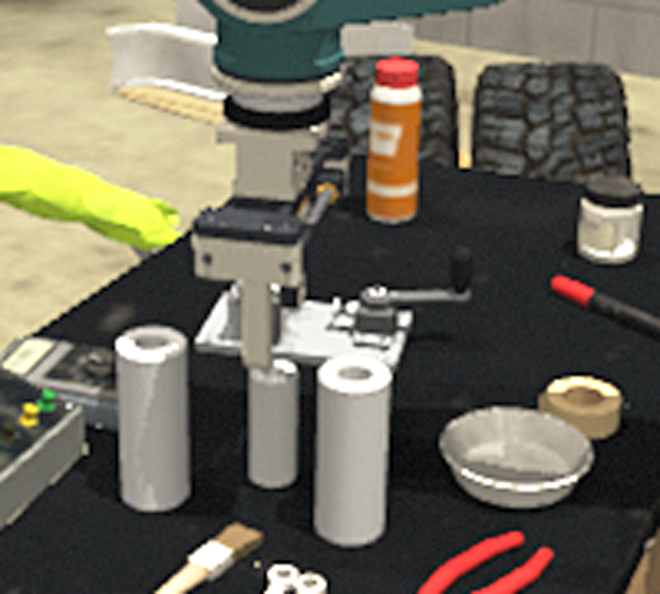

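The gripper hangs over the small spacer, at crop (272,420), and is clear of both tall ones. I'll lower and grip.

```bash
python3 -m inch '[{"x":0.05,"y":-0.2,"z":1.5,"wx":0,"wy":0,"wz":0,"fingers":1},{"x":0.05,"y":-0.2,"z":3,"wx":0,"wy":0,"wz":0,"fingers":1},{"x":0.05,"y":-0.2,"z":4.1,"wx":0,"wy":0,"wz":0,"fingers":1},{"x":0.05,"y":-0.2,"z":4.1,"wx":0,"wy":0,"wz":0,"fingers":0.6},{"x":0.05,"y":-0.2,"z":4.1,"wx":0,"wy":0,"wz":0,"fingers":0.5}]' |tail -4
python3 -m inch '[{"x":0,"y":0,"z":0,"wx":0,"wy":0,"wz":0,"fingers":0.4},{"x":0,"y":0,"z":0,"wx":0,"wy":0,"wz":0,"fingers":0},{"x":0,"y":0,"z":0,"wx":0,"wy":0,"wz":0,"fingers":0},{"x":0,"y":0,"z":0,"wx":0,"wy":0,"wz":0,"fingers":0},{"x":0,"y":0,"z":0,"wx":0,"wy":0,"wz":0,"fingers":0}]' |tail -4
python3 -c "
from h import *
go([.545,.225,.055],TH)"
```

```text
tool_rot: [3.113, 0.421, -0.001]
force: [0.4, -0.4, 1.3]
grip_width: 0.0815
finger_force: 0.0
tool_rot: [-3.113, -0.42, -0.0]
force: [0.0, -0.0, 0.3]
grip_width: 0.042
finger_force: 0.0
t 5.7 pos [0.5446 0.2257 0.0551] shift cm [0.02 0.08 0.01] tilt deg 0.01 yaw 15.38 q [ 0.35  0.    1.79 -0.    1.35  1.65] grip 0.042 0.0
turn [-0.   -0.01 -0.03]
Fjig [ 0.02 -0.02] Fz 0.31
```

```bash
python3 -m inch '[{"x":0,"y":0,"z":0,"wx":0,"wy":0,"wz":0,"fingers":0},{"x":0,"y":0,"z":0,"wx":0,"wy":0,"wz":0,"fingers":0},{"x":0,"y":0,"z":0,"wx":0,"wy":0,"wz":0,"fingers":0},{"x":0,"y":0,"z":0,"wx":0,"wy":0,"wz":0,"fingers":0},{"x":0,"y":0,"z":0,"wx":0,"wy":0,"wz":0,"fingers":0}]' |tail -4
python3 -c "
from h import *
go([.545,.225,.055],TH)"
python3 -m inch '[{"x":0,"y":0,"z":-1,"wx":0,"wy":0,"wz":0,"fingers":0},{"x":0,"y":0,"z":-3,"wx":0,"wy":0,"wz":0,"fingers":0},{"x":0,"y":0,"z":-6,"wx":0,"wy":0,"wz":0,"fingers":0},{"x":0,"y":0,"z":-8,"wx":0,"wy":0,"wz":0,"fingers":0},{"x":0,"y":0,"z":-8,"wx":0,"wy":0,"wz":0,"fingers":0}]' |tail -4
python3 -c "
from h import *
v=VM-.008*np.array([np.cos(TH),np.sin(TH)])
go([*v,.135],TH)"
```

```text
tool_rot: [-3.113, -0.42, -0.0]
force: [-0.8, 0.8, 1.2]
grip_width: 0.0355
finger_force: 30.0
t 6.2 pos [0.5446 0.2257 0.055 ] shift cm [0.02 0.08 0.  ] tilt deg 0.01 yaw 15.38 q [0.35 0.   1.79 0.   1.35 1.65] grip 0.0355 29.992502331733704
turn [-0.   -0.01 -0.03]
Fjig [-0.54  0.99] Fz 1.2
tool_rot: [-3.112, -0.42, -0.007]
force: [0.2, 1.0, -1.5]
grip_width: 0.0352
finger_force: 30.0
t 6.7 pos [0.5457 0.2261 0.1385] shift cm [ 1.96 23.06  0.35] tilt deg 0.26 yaw 15.38 q [ 0.35 -0.05  1.7   0.    1.48  1.65] grip 0.0352 29.988961815834045
turn [-0.02 -0.26 -0.03]
Fjig [0.46 0.91] Fz -1.49
```

```bash
python3 -m inch '[{"x":0.3,"y":3,"z":0,"wx":0,"wy":0,"wz":0,"fingers":0},{"x":0.6,"y":7,"z":0,"wx":0,"wy":0,"wz":0,"fingers":0},{"x":1,"y":11.5,"z":0,"wx":0,"wy":0,"wz":0,"fingers":0},{"x":1.4,"y":16,"z":0,"wx":0,"wy":0,"wz":0,"fingers":0},{"x":1.7,"y":20,"z":0,"wx":0,"wy":0,"wz":0,"fingers":0}]' |tail -2
python3 -m inch '[{"x":0.1,"y":1.5,"z":0,"wx":0,"wy":0,"wz":0,"fingers":0},{"x":0.25,"y":2.9,"z":0,"wx":0,"wy":0,"wz":0,"fingers":0},{"x":0.25,"y":3,"z":0,"wx":0,"wy":0,"wz":0,"fingers":0},{"x":0.25,"y":3,"z":0,"wx":0,"wy":0,"wz":0,"fingers":0},{"x":0.25,"y":3,"z":0,"wx":0,"wy":0,"wz":0,"fingers":0}]' |tail -4
python3 - <<'E'
from h import *
v=VM-.008*np.array([np.cos(TH),np.sin(TH)])
go([*v,.067],TH)
s=observe()["ee_pos"]
o=[]
for c,(r0,r1,c0,c1) in(("scene",(110,230,190,310)),("top",(130,250,200,320))):
    im=camera(c)[:,:,::-1]
    T=trace(c,"spacer")
    for r in T: print(c,np.round(r["location"]),round(r["conf"],2),r["mask"].sum(),np.round(ray(c,r["location"][::-1],.11)[:2],3))
    o.append(cv2.resize(im[r0:r1,c0:c1],(400,400),interpolation=cv2.INTER_CUBIC))
cv2.imwrite("pics/pre.png",np.hstack(o))
E
```

```text
grip_width: 0.0358
finger_force: 30.0
tool_rot: [-3.113, -0.422, 0.0]
force: [-0.3, -1.0, -2.2]
grip_width: 0.0351
finger_force: 30.0
t 7.7 pos [0.6242 0.0103 0.1349] shift cm [0.12 0.17 6.79] tilt deg 0.02 yaw 15.45 q [-0.02  0.03  1.63  0.    1.48  1.28] grip 0.0351 29.98864084482193
turn [-0.02  0.    0.04]
Fjig [-0.54 -0.89] Fz -2.17
scene [174. 243.] 0.85 348 [ 0.641 -0.014]
scene [238. 199.] 0.65 1051 [0.558 0.357]
top [238. 165.] 0.92 427 [0.454 0.247]
```

View pics/pre.png

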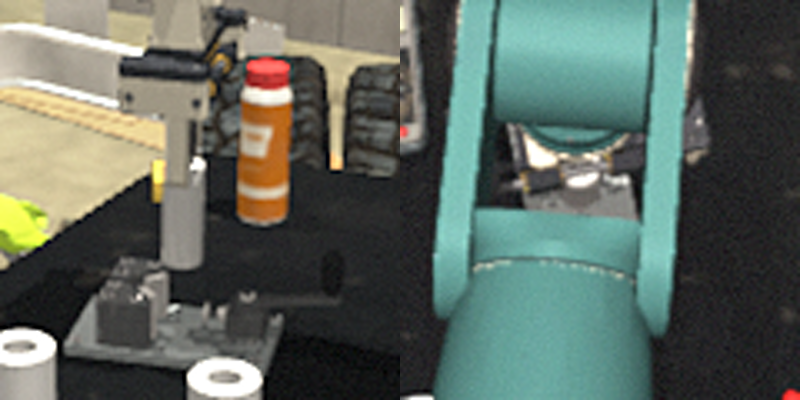

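The scene view shows the gripped spacer hanging upright over the plate in front of the V. Next I'll check its offset against the TCP.

```bash
python3 - <<'E'
from h import *
s=observe()["ee_pos"]; zb=s[2]-.055
camera("scene"); m=[r for r in trace("scene","spacer") if abs(r["location"][1]-243)<8][0]["mask"]
rows=np.where(m.any(1))[0]; print(rows.min(),rows.max())
for off in(-.003,0,.003):
    P=s[:2]+off*np.array([np.cos(TH),np.sin(TH)])
    h=hull("scene",cyl(*P,.018,.092,zb)); 
    print(off,[(r,np.round((h[r]*np.arange(512)).sum()/h[r].sum(),2),np.round(np.where(m[r])[0].mean(),2),m[r].sum(),round(h[r].sum(),1)) for r in range(175,188,3)], np.where(h.any(1))[0].max())
E
```

```text
157 190
-0.003 [(175, np.float64(245.37), np.float64(244.0), np.int64(13), np.float64(12.8)), (178, np.float64(245.37), np.float64(244.0), np.int64(13), np.float64(12.8)), (181, np.float64(245.37), np.float64(244.0), np.int64(13), np.float64(12.8)), (184, np.float64(245.24), np.float64(244.0), np.int64(13), np.float64(12.5)), (187, np.float64(245.24), np.float64(244.0), np.int64(11), np.float64(12.5))] 191
0 [(175, np.float64(244.37), np.float64(244.0), np.int64(13), np.float64(12.8)), (178, np.float64(244.37), np.float64(244.0), np.int64(13), np.float64(12.8)), (181, np.float64(244.37), np.float64(244.0), np.int64(13), np.float64(12.8)), (184, np.float64(244.24), np.float64(244.0), np.int64(13), np.float64(12.5)), (187, np.float64(244.24), np.float64(244.0), np.int64(11), np.float64(12.5))] 191
0.003 [(175, np.float64(243.37), np.float64(244.0), np.int64(13), np.float64(12.8)), (178, np.float64(243.37), np.float64(244.0), np.int64(13), np.float64(12.8)), (181, np.float64(243.37), np.float64(244.0), np.int64(13), np.float64(12.8)), (184, np.float64(243.24), np.float64(244.0), np.int64(13), np.float64(12.5)), (187, np.float64(243.24), np.float64(244.0), np.int64(11), np.float64(12.5))] 190
```

```bash
python3 -m inch '[{"x":0,"y":0.15,"z":2,"wx":0,"wy":0,"wz":0,"fingers":0},{"x":0,"y":0.15,"z":4,"wx":0,"wy":0,"wz":0,"fingers":0},{"x":0,"y":0.15,"z":5.5,"wx":0,"wy":0,"wz":0,"fingers":0},{"x":0,"y":0.15,"z":6.4,"wx":0,"wy":0,"wz":0,"fingers":0},{"x":0,"y":0.15,"z":6.4,"wx":0,"wy":0,"wz":0,"fingers":0}]' |tail -4
python3 -m inch '[{"x":0,"y":0,"z":0,"wx":0,"wy":0,"wz":0,"fingers":0},{"x":0,"y":0,"z":0.1,"wx":0,"wy":0,"wz":0,"fingers":0},{"x":0,"y":0,"z":0.2,"wx":0,"wy":0,"wz":0,"fingers":0},{"x":0,"y":0,"z":0.2,"wx":0,"wy":0,"wz":0,"fingers":0}]' |tail -4
python3 -c "
from h import *
v=VM-.008*np.array([np.cos(TH),np.sin(TH)])
go([*v,.067],TH)"
```

```text
tool_rot: [-3.113, -0.421, 0.003]
force: [0.3, 0.1, -2.3]
grip_width: 0.0352
finger_force: 30.0
tool_rot: [3.113, 0.421, 0.001]
force: [-0.2, 0.5, -2.1]
grip_width: 0.0353
finger_force: 30.0
t 8.9 pos [0.6249 0.0077 0.0692] shift cm [ 0.12 -0.1   0.22] tilt deg 0.02 yaw 15.38 q [-0.03  0.07  1.7  -0.    1.37  1.27] grip 0.0353 29.9892720580101
turn [ 0.01 -0.02 -0.03]
Fjig [-0.06  0.59] Fz -2.09
```

```bash
python3 -m inch '[{"x":0,"y":-0.1,"z":0.05,"wx":0,"wy":0,"wz":0,"fingers":0},{"x":0,"y":-0.1,"z":0.1,"wx":0,"wy":0,"wz":0,"fingers":0},{"x":0,"y":-0.1,"z":0.1,"wx":0,"wy":0,"wz":0,"fingers":0}]' |grep -E "pos|force"
python3 -m inch '[{"x":0,"y":0,"z":0.05,"wx":0,"wy":0,"wz":0,"fingers":0},{"x":0,"y":0,"z":0.1,"wx":0,"wy":0,"wz":0,"fingers":0},{"x":0,"y":0,"z":0.1,"wx":0,"wy":0,"wz":0,"fingers":0}]' |grep -E "pos|force"
python3 -m inch '[{"x":0,"y":0,"z":0.03,"wx":0,"wy":0,"wz":0,"fingers":0},{"x":0,"y":0,"z":0.05,"wx":0,"wy":0,"wz":0,"fingers":0},{"x":0,"y":0,"z":0.05,"wx":0,"wy":0,"wz":0,"fingers":0}]' |grep -E "pos|force"
```

```text
ee_pos: [0.6245, 0.0087, 0.0679]
force: [0.3, -0.2, -1.8]
finger_force: 30.0
ee_pos: [0.6246, 0.0086, 0.067]
force: [-0.5, 0.3, -1.1]
finger_force: 30.0
ee_pos: [0.6248, 0.0087, 0.067]
force: [-0.2, 0.4, 5.5]
finger_force: 30.0
```

```bash
python3 -m inch '[{"x":0,"y":0,"z":-0.04,"wx":0,"wy":0,"wz":0,"fingers":0},{"x":0.1,"y":0,"z":-0.04,"wx":0,"wy":0,"wz":0,"fingers":0},{"x":0.2,"y":0,"z":-0.04,"wx":0,"wy":0,"wz":0,"fingers":0},{"x":0.25,"y":0,"z":-0.04,"wx":0,"wy":0,"wz":0,"fingers":0},{"x":0.25,"y":0,"z":-0.04,"wx":0,"wy":0,"wz":0,"fingers":0}]' >/dev/null
cat > s.py <<'E'
from h import *
F=[];
for _ in range(1): s=observe()
f=jx(s["force"]); p=jx(s["ee_pos"][:2]-VM)*1e3
print("t",round(s["time"],2),"pj mm",np.round(p,2),"z",round(s["ee_pos"][2],4),"F",np.round(f,2),"Fz",round(s["force"][2],2),"L~",round((-f[0]-f[1])/2**.5,1),"R~",round((-f[0]+f[1])/2**.5,1),"T",np.round(s["torque"],2))
E
python3 s.py
python3 -m inch '[{"x":0.05,"y":0,"z":0,"wx":0,"wy":0,"wz":0,"fingers":0},{"x":0.1,"y":0,"z":0,"wx":0,"wy":0,"wz":0,"fingers":0},{"x":0.1,"y":0,"z":0,"wx":0,"wy":0,"wz":0,"fingers":0}]' >/dev/null; python3 s.py
python3 -m inch '[{"x":0.05,"y":0,"z":0,"wx":0,"wy":0,"wz":0,"fingers":0},{"x":0.05,"y":0,"z":0,"wx":0,"wy":0,"wz":0,"fingers":0}]' >/dev/null; python3 s.py
```

```text
t 10.3 pj mm [-6.71 -0.06] z 0.067 F [-1.88  1.26] Fz 5.99 L~ 0.4 R~ 2.2 T [ 0.05  0.48 -0.  ]
t 10.6 pj mm [-5.7  -0.07] z 0.067 F [-0.67  0.36] Fz 7.1 L~ 0.2 R~ 0.7 T [0.05 0.38 0.05]
t 10.8 pj mm [-5.23 -0.06] z 0.0671 F [-1.9   0.92] Fz 5.36 L~ 0.7 R~ 2.0 T [ 0.03  0.45 -0.01]
```

```bash
python3 -m inch '[{"x":0.05,"y":0,"z":-0.04,"wx":0,"wy":0,"wz":0,"fingers":0},{"x":0.05,"y":0,"z":-0.04,"wx":0,"wy":0,"wz":0,"fingers":0}]' >/dev/null; python3 s.py
python3 -m inch '[{"x":0.05,"y":0,"z":0,"wx":0,"wy":0,"wz":0,"fingers":0},{"x":0.05,"y":0,"z":0,"wx":0,"wy":0,"wz":0,"fingers":0}]' >/dev/null; python3 s.py
python3 -m inch '[{"x":0.05,"y":0,"z":0,"wx":0,"wy":0,"wz":0,"fingers":0},{"x":0.05,"y":0,"z":0,"wx":0,"wy":0,"wz":0,"fingers":0}]' >/dev/null; python3 s.py
```

```text
t 11.0 pj mm [-4.83 -0.03] z 0.067 F [-0.45  0.37] Fz 0.87 L~ 0.1 R~ 0.6 T [-0.05  0.07  0.03]
t 11.2 pj mm [-4.33  0.  ] z 0.067 F [ 0.11 -0.51] Fz 0.56 L~ 0.3 R~ -0.4 T [-0.11  0.14 -0.05]
t 11.4 pj mm [-3.86  0.  ] z 0.067 F [-0.45  0.48] Fz -0.45 L~ -0.0 R~ 0.7 T [-0.02  0.01 -0.01]
```

```bash
python3 -m inch '[{"x":0.05,"y":0,"z":0,"wx":0,"wy":0,"wz":0,"fingers":0},{"x":0.05,"y":0,"z":0,"wx":0,"wy":0,"wz":0,"fingers":0}]' >/dev/null; python3 s.py
python3 -m inch '[{"x":0.05,"y":0,"z":0,"wx":0,"wy":0,"wz":0,"fingers":0},{"x":0.05,"y":0,"z":0,"wx":0,"wy":0,"wz":0,"fingers":0}]' >/dev/null; python3 s.py
```

```text
t 11.6 pj mm [-3.32  0.04] z 0.067 F [ 0.46 -0.03] Fz -2.52 L~ -0.3 R~ -0.3 T [-0.07 -0.03 -0.03]
t 11.8 pj mm [-2.77  0.  ] z 0.0672 F [0.96 0.72] Fz -2.01 L~ -1.2 R~ -0.2 T [ 0.04 -0.03 -0.03]
```

```bash
python3 -m inch '[{"x":0.05,"y":0,"z":0,"wx":0,"wy":0,"wz":0,"fingers":0},{"x":0.05,"y":0,"z":0,"wx":0,"wy":0,"wz":0,"fingers":0}]' >/dev/null; python3 s.py
```

```text
t 12.0 pj mm [-2.26 -0.03] z 0.0672 F [ 0.11 -0.44] Fz -2.54 L~ 0.2 R~ -0.4 T [-0.   -0.08  0.02]
```

```bash
python3 -m inch '[{"x":0.04,"y":0,"z":0,"wx":0,"wy":0,"wz":0,"fingers":0},{"x":0.04,"y":0,"z":0,"wx":0,"wy":0,"wz":0,"fingers":0}]' >/dev/null; python3 s.py
python3 -m inch '[{"x":0.04,"y":0,"z":0,"wx":0,"wy":0,"wz":0,"fingers":0},{"x":0.04,"y":0,"z":0,"wx":0,"wy":0,"wz":0,"fingers":0}]' >/dev/null; python3 s.py
```

```text
t 12.2 pj mm [-1.85 -0.  ] z 0.0673 F [-0.15  0.39] Fz -2.44 L~ -0.2 R~ 0.4 T [ 0.07 -0.    0.02]
t 12.4 pj mm [-1.45 -0.01] z 0.0673 F [-0.33  0.25] Fz -2.12 L~ 0.1 R~ 0.4 T [ 0.04  0.04 -0.04]
```

```bash
python3 -m inch '[{"x":0.04,"y":0,"z":0,"wx":0,"wy":0,"wz":0,"fingers":0},{"x":0.04,"y":0,"z":0,"wx":0,"wy":0,"wz":0,"fingers":0}]' >/dev/null; python3 s.py
python3 -m inch '[{"x":0.04,"y":0,"z":0,"wx":0,"wy":0,"wz":0,"fingers":0},{"x":0.04,"y":0,"z":0,"wx":0,"wy":0,"wz":0,"fingers":0}]' >/dev/null; python3 s.py
```

```text
t 12.6 pj mm [-1.04  0.01] z 0.0672 F [ 0.38 -0.41] Fz -2.28 L~ 0.0 R~ -0.6 T [-0.03 -0.08 -0.02]
t 12.8 pj mm [-0.65 -0.02] z 0.0673 F [ 0.35 -0.3 ] Fz -0.92 L~ -0.0 R~ -0.5 T [ 0.07 -0.04  0.  ]
```

```bash
python3 -m inch '[{"x":0.04,"y":0,"z":0,"wx":0,"wy":0,"wz":0,"fingers":0},{"x":0.04,"y":0,"z":0,"wx":0,"wy":0,"wz":0,"fingers":0}]' >/dev/null; python3 s.py
python3 -m inch '[{"x":0.04,"y":0,"z":0,"wx":0,"wy":0,"wz":0,"fingers":0},{"x":0.04,"y":0,"z":0,"wx":0,"wy":0,"wz":0,"fingers":0}]' >/dev/null; python3 s.py
```

```text
t 13.0 pj mm [-0.25 -0.  ] z 0.0672 F [0.1  0.78] Fz -1.96 L~ -0.6 R~ 0.5 T [-0.06 -0.04 -0.01]
t 13.2 pj mm [ 0.15 -0.02] z 0.0672 F [ 0.64 -0.32] Fz -2.06 L~ -0.2 R~ -0.7 T [-0.03  0.04  0.05]
```

```bash
python3 -m inch '[{"x":0.04,"y":0,"z":0,"wx":0,"wy":0,"wz":0,"fingers":0},{"x":0.04,"y":0,"z":0,"wx":0,"wy":0,"wz":0,"fingers":0}]' >/dev/null; python3 s.py
python3 -m inch '[{"x":0.04,"y":0,"z":0,"wx":0,"wy":0,"wz":0,"fingers":0},{"x":0.04,"y":0,"z":0,"wx":0,"wy":0,"wz":0,"fingers":0}]' >/dev/null; python3 s.py
```

```text
t 13.4 pj mm [ 0.56 -0.02] z 0.0673 F [-0.26  0.04] Fz -2.13 L~ 0.2 R~ 0.2 T [ 0.01 -0.01  0.03]
t 13.6 pj mm [ 0.93 -0.03] z 0.0673 F [-0.04 -0.03] Fz -1.86 L~ 0.1 R~ 0.0 T [ 0.    0.02 -0.02]
```

```bash
python3 -m inch '[{"x":0.04,"y":0,"z":0,"wx":0,"wy":0,"wz":0,"fingers":0},{"x":0.04,"y":0,"z":0,"wx":0,"wy":0,"wz":0,"fingers":0}]' >/dev/null; python3 s.py
python3 -m inch '[{"x":0.04,"y":0,"z":0,"wx":0,"wy":0,"wz":0,"fingers":0},{"x":0.04,"y":0,"z":0,"wx":0,"wy":0,"wz":0,"fingers":0}]' >/dev/null; python3 s.py
```

```text
t 13.8 pj mm [1.31 0.03] z 0.0672 F [-0.54  0.49] Fz -1.88 L~ 0.0 R~ 0.7 T [ 0.05  0.09 -0.  ]
t 14.0 pj mm [1.65 0.07] z 0.0672 F [-1.3   0.41] Fz -0.8 L~ 0.6 R~ 1.2 T [ 0.2   0.26 -0.02]
```

```bash
python3 -m inch '[{"x":0.04,"y":0,"z":0,"wx":0,"wy":0,"wz":0,"fingers":0},{"x":0.04,"y":0,"z":0,"wx":0,"wy":0,"wz":0,"fingers":0}]' >/dev/null; python3 s.py
python3 -m inch '[{"x":0.04,"y":0,"z":0,"wx":0,"wy":0,"wz":0,"fingers":0},{"x":0.04,"y":0,"z":0,"wx":0,"wy":0,"wz":0,"fingers":0}]' >/dev/null; python3 s.py
```

```text
t 14.2 pj mm [2.01 0.1 ] z 0.0672 F [-1.93  2.66] Fz -2.07 L~ -0.5 R~ 3.2 T [ 0.28  0.48 -0.02]
t 14.4 pj mm [2.41 0.11] z 0.0673 F [-3.66  1.7 ] Fz -0.24 L~ 1.4 R~ 3.8 T [ 0.38  0.77 -0.05]
```

```bash
python3 -m inch '[{"x":0,"y":-0.04,"z":0,"wx":0,"wy":0,"wz":0,"fingers":0},{"x":0,"y":-0.04,"z":0,"wx":0,"wy":0,"wz":0,"fingers":0}]' >/dev/null; python3 s.py
python3 -m inch '[{"x":0.04,"y":0,"z":0,"wx":0,"wy":0,"wz":0,"fingers":0},{"x":0.04,"y":0,"z":0,"wx":0,"wy":0,"wz":0,"fingers":0}]' >/dev/null; python3 s.py
```

```text
t 14.6 pj mm [2.54 0.41] z 0.0673 F [-2.52  1.43] Fz -0.73 L~ 0.8 R~ 2.8 T [0.24 0.56 0.  ]
t 14.8 pj mm [2.9  0.41] z 0.0673 F [-3.26  2.46] Fz 0.38 L~ 0.6 R~ 4.0 T [0.33 0.78 0.05]
```

```bash
python3 -m inch '[{"x":0.04,"y":0,"z":0,"wx":0,"wy":0,"wz":0,"fingers":0},{"x":0.04,"y":0,"z":0,"wx":0,"wy":0,"wz":0,"fingers":0}]' >/dev/null; python3 s.py
```

```text
t 15.0 pj mm [3.33 0.48] z 0.0673 F [-3.56  3.28] Fz 1.3 L~ 0.2 R~ 4.8 T [ 0.48  0.92 -0.02]
```

```bash
python3 -m inch '[{"x":0,"y":-0.05,"z":0,"wx":0,"wy":0,"wz":0,"fingers":0},{"x":0,"y":-0.1,"z":0,"wx":0,"wy":0,"wz":0,"fingers":0},{"x":0,"y":-0.1,"z":0,"wx":0,"wy":0,"wz":0,"fingers":0}]' >/dev/null; python3 s.py
python3 -m inch '[{"x":0,"y":-0.05,"z":0,"wx":0,"wy":0,"wz":0,"fingers":0},{"x":0,"y":-0.1,"z":0,"wx":0,"wy":0,"wz":0,"fingers":0},{"x":0,"y":-0.1,"z":0,"wx":0,"wy":0,"wz":0,"fingers":0}]' >/dev/null; python3 s.py
```

```text
t 15.3 pj mm [3.45 1.33] z 0.0672 F [-0.49  1.14] Fz 0.08 L~ -0.5 R~ 1.2 T [0.17 0.31 0.03]
t 15.6 pj mm [3.35 2.2 ] z 0.0672 F [ 0.68 -0.94] Fz -3.06 L~ 0.2 R~ -1.1 T [-0.37  0.12 -0.01]
```

```bash
python3 -m inch '[{"x":0,"y":0.05,"z":0,"wx":0,"wy":0,"wz":0,"fingers":0},{"x":0.04,"y":0.05,"z":0,"wx":0,"wy":0,"wz":0,"fingers":0},{"x":0.04,"y":0.05,"z":0,"wx":0,"wy":0,"wz":0,"fingers":0}]' >/dev/null; python3 s.py
python3 -m inch '[{"x":0.04,"y":0,"z":0,"wx":0,"wy":0,"wz":0,"fingers":0},{"x":0.04,"y":0,"z":0,"wx":0,"wy":0,"wz":0,"fingers":0}]' >/dev/null; python3 s.py
```

```text
t 15.9 pj mm [3.7  1.83] z 0.0673 F [-1.11 -0.07] Fz -1.52 L~ 0.8 R~ 0.7 T [-0.21  0.15  0.04]
t 16.1 pj mm [4.05 1.85] z 0.0673 F [-2.73 -1.12] Fz -0.94 L~ 2.7 R~ 1.1 T [-0.33  0.36 -0.04]
```

```bash
python3 -m inch '[{"x":0.04,"y":0,"z":0,"wx":0,"wy":0,"wz":0,"fingers":0},{"x":0.04,"y":0,"z":0,"wx":0,"wy":0,"wz":0,"fingers":0}]' >/dev/null; python3 s.py
```

```text
t 16.3 pj mm [4.45 1.85] z 0.0674 F [-4.07 -1.84] Fz 0.16 L~ 4.2 R~ 1.6 T [-0.45  0.64 -0.05]
```

```bash
sed -i '$a M=Rn.from_rotvec(s["tool_rot"]).as_matrix(); print("  toolz jig mrad",np.round(jx(M[:,2])*1e3,1),"grip",s["grip_width"])' s.py
python3 -m inch '[{"x":0,"y":0.04,"z":0,"wx":0,"wy":0,"wz":0,"fingers":0},{"x":0,"y":0.04,"z":0,"wx":0,"wy":0,"wz":0,"fingers":0}]' >/dev/null; python3 s.py
python3 -m inch '[{"x":0.04,"y":0,"z":0,"wx":0,"wy":0,"wz":0,"fingers":0},{"x":0.04,"y":0,"z":0,"wx":0,"wy":0,"wz":0,"fingers":0}]' >/dev/null; python3 s.py
```

```text
t 16.5 pj mm [4.49 1.68] z 0.0673 F [-3.94  1.33] Fz 1.24 L~ 1.8 R~ 3.7 T [-0.    0.82  0.01]
  toolz jig mrad [-0.   0.4] grip 0.03531750995362316
t 16.7 pj mm [4.93 1.64] z 0.0674 F [-5.13  1.82] Fz 2.57 L~ 2.3 R~ 4.9 T [0.16 0.99 0.01]
  toolz jig mrad [-0.   0.3] grip 0.03563568135429985
```

```bash
python3 -m inch '[{"x":0.03,"y":0,"z":0,"wx":0,"wy":0,"wz":0,"fingers":0},{"x":0.03,"y":0,"z":0,"wx":0,"wy":0,"wz":0,"fingers":0}]' >/dev/null; python3 s.py
```

```text
t 16.9 pj mm [5.21 1.63] z 0.0674 F [-5.87  2.25] Fz 3.01 L~ 2.6 R~ 5.7 T [0.15 1.07 0.  ]
  toolz jig mrad [-0.   0.2] grip 0.03538505419970089
```

```bash

python3 -m inch '[{"x":0,"y":-0.02,"z":0,"wx":0,"wy":0,"wz":0,"fingers":0},{"x":0,"y":-0.02,"z":0,"wx":0,"wy":0,"wz":0,"fingers":0}]' >/dev/null; python3 s.py
python3 -m inch '[{"x":0,"y":0,"z":0,"wx":0,"wy":0,"wz":0,"fingers":0},{"x":0,"y":0,"z":0,"wx":0,"wy":0,"wz":0,"fingers":0},{"x":0,"y":0,"z":0,"wx":0,"wy":0,"wz":0,"fingers":0},{"x":0,"y":0,"z":0,"wx":0,"wy":0,"wz":0,"fingers":0},{"x":0,"y":0,"z":0,"wx":0,"wy":0,"wz":0,"fingers":0}]' >/dev/null; python3 s.py
python3 -m inch '[{"x":0,"y":0,"z":0,"wx":0,"wy":0.6,"wz":0,"fingers":0},{"x":0,"y":0,"z":0,"wx":0,"wy":0.6,"wz":0,"fingers":0}]' >/dev/null; python3 s.py
```

```text
t 17.1 pj mm [5.2  1.72] z 0.0674 F [-4.49  1.68] Fz 3.63 L~ 2.0 R~ 4.4 T [-0.04  0.97 -0.02]
  toolz jig mrad [ 0. -0.] grip 0.03569318692904401
t 17.6 pj mm [5.24 1.7 ] z 0.0674 F [-4.69  0.89] Fz 3.1 L~ 2.7 R~ 3.9 T [-0.03  1.05  0.01]
  toolz jig mrad [0.1 0.1] grip 0.03502707899984066
t 17.8 pj mm [5.29 1.7 ] z 0.0673 F [-2.02  1.52] Fz 1.0 L~ 0.4 R~ 2.5 T [0.11 0.57 0.05]
  toolz jig mrad [11.5  0. ] grip 0.03494916607837546
```

```bash

python3 -m inch '[{"x":0,"y":0,"z":0,"wx":0,"wy":0,"wz":0,"fingers":0},{"x":0,"y":0,"z":0,"wx":0,"wy":0,"wz":0,"fingers":0}]' >/dev/null; python3 s.py
python3 -m inch '[{"x":0,"y":0,"z":0,"wx":0,"wy":0.6,"wz":0,"fingers":0},{"x":0,"y":0,"z":0,"wx":0,"wy":0.6,"wz":0,"fingers":0},{"x":0,"y":0,"z":0,"wx":0,"wy":0.6,"wz":0,"fingers":0}]' >/dev/null; python3 s.py
python3 -m inch '[{"x":0.04,"y":0,"z":0,"wx":0,"wy":0,"wz":0,"fingers":0},{"x":0.04,"y":0,"z":0,"wx":0,"wy":0,"wz":0,"fingers":0},{"x":0.04,"y":0,"z":0,"wx":0,"wy":0,"wz":0,"fingers":0}]' >/dev/null; python3 s.py
```

```text
t 18.0 pj mm [5.32 1.74] z 0.0674 F [-2.76  1.23] Fz 2.07 L~ 1.1 R~ 2.8 T [ 0.13  0.64 -0.04]
  toolz jig mrad [10.7  0. ] grip 0.03543262026783809
t 18.3 pj mm [5.17 1.67] z 0.0672 F [-1.11  1.03] Fz 2.32 L~ 0.1 R~ 1.5 T [ 0.18  0.5  -0.04]
  toolz jig mrad [21.1 -0. ] grip 0.03494261410506899
t 18.6 pj mm [5.6  1.67] z 0.0673 F [-3.62  0.92] Fz 4.87 L~ 1.9 R~ 3.2 T [ 0.01  0.84 -0.01]
  toolz jig mrad [20.8 -0. ] grip 0.0353146541806159
```

```bash

python3 -m inch '[{"x":0,"y":-0.01,"z":0,"wx":0,"wy":-0.6,"wz":0,"fingers":0},{"x":0,"y":-0.01,"z":0,"wx":0,"wy":-0.6,"wz":0,"fingers":0}]' >/dev/null; python3 s.py
python3 -m inch '[{"x":0,"y":0,"z":-0.02,"wx":0,"wy":-0.6,"wz":0,"fingers":0},{"x":0,"y":0,"z":-0.02,"wx":0,"wy":-0.6,"wz":0,"fingers":0},{"x":0,"y":0,"z":-0.02,"wx":0,"wy":-0.6,"wz":0,"fingers":0}]' >/dev/null; python3 s.py
```

```text
t 18.8 pj mm [5.66 1.72] z 0.0673 F [-6.05  1.2 ] Fz 4.65 L~ 3.4 R~ 5.1 T [-0.1   1.03  0.05]
  toolz jig mrad [ 9.8 -0.1] grip 0.03544968048255528
t 19.1 pj mm [5.66 1.75] z 0.0674 F [-4.03  0.7 ] Fz 3.62 L~ 2.4 R~ 3.3 T [-0.08  0.78  0.01]
  toolz jig mrad [-0.  -0.1] grip 0.03522684933564217
```

The in-hand force keeps relieving itself, so the spacer is pivoting in the grip. I'll release it standing in the V and push it from behind with the shut fingers, low, with the flat faces overlapping the pads.

```bash

python3 -m inch '[{"x":0,"y":0,"z":0,"wx":0,"wy":0,"wz":0,"fingers":0.45},{"x":0,"y":0,"z":0,"wx":0,"wy":0,"wz":0,"fingers":0.55},{"x":0,"y":0,"z":0,"wx":0,"wy":0,"wz":0,"fingers":0.55},{"x":0,"y":0,"z":0,"wx":0,"wy":0,"wz":0,"fingers":0.55}]' >/dev/null; python3 s.py
python3 -m inch '[{"x":0,"y":0,"z":-1,"wx":0,"wy":0,"wz":0,"fingers":0.6},{"x":0,"y":0,"z":-2.5,"wx":0,"wy":0,"wz":0,"fingers":0.6},{"x":0,"y":0,"z":-4.5,"wx":0,"wy":0,"wz":0,"fingers":0.6},{"x":0,"y":0,"z":-6,"wx":0,"wy":0,"wz":0,"fingers":0.6},{"x":0,"y":0,"z":-6,"wx":0,"wy":0,"wz":0,"fingers":0.6}]' >/dev/null; python3 s.py
python3 -m inch '[{"x":-1,"y":0,"z":0,"wx":0,"wy":0,"wz":0,"fingers":0},{"x":-3,"y":0,"z":0,"wx":0,"wy":0,"wz":0,"fingers":0},{"x":-3.5,"y":0,"z":0,"wx":0,"wy":0,"wz":0,"fingers":0},{"x":-3.5,"y":0,"z":0,"wx":0,"wy":0,"wz":0,"fingers":0},{"x":-3.5,"y":0,"z":0,"wx":0,"wy":0,"wz":0,"fingers":0}]' >/dev/null; python3 s.py
python3 - <<'E'
from h import *
o=[]
for c,(r0,r1,c0,c1) in(("scene",(130,250,190,310)),("top",(130,250,200,320))):
    im=camera(c)[:,:,::-1]
    for r in trace(c,"spacer"): print(c,np.round(r["location"]),round(r["conf"],2),r["mask"].sum())
    o.append(cv2.resize(im[r0:r1,c0:c1],(400,400),interpolation=cv2.INTER_CUBIC))
cv2.imwrite("pics/rel.png",np.hstack(o))
E
```

```text
t 19.5 pj mm [5.7 1.8] z 0.0674 F [-0.19 -0.03] Fz -0.44 L~ 0.2 R~ 0.1 T [0.02 0.03 0.01]
  toolz jig mrad [ 0.2 -0. ] grip 0.050827822852395024
t 20.0 pj mm [6.73 1.47] z 0.1309 F [0.49 0.05] Fz -0.38 L~ -0.4 R~ -0.3 T [ 0.01 -0.01  0.04]
  toolz jig mrad [ 4.2 -1.2] grip 0.055807591356736956
t 20.5 pj mm [-29.31   1.8 ] z 0.1273 F [-0.57  0.37] Fz -0.53 L~ 0.1 R~ 0.7 T [ 0.05  0.02 -0.03]
  toolz jig mrad [-0.   0.1] grip 0.02040994117882748
scene [245. 255.] 0.68 1219
scene [192. 241.] 0.6 358
scene [241. 198.] 0.6 1068
top [237. 164.] 0.83 404
top [186. 155.] 0.55 413
```

View pics/rel.png

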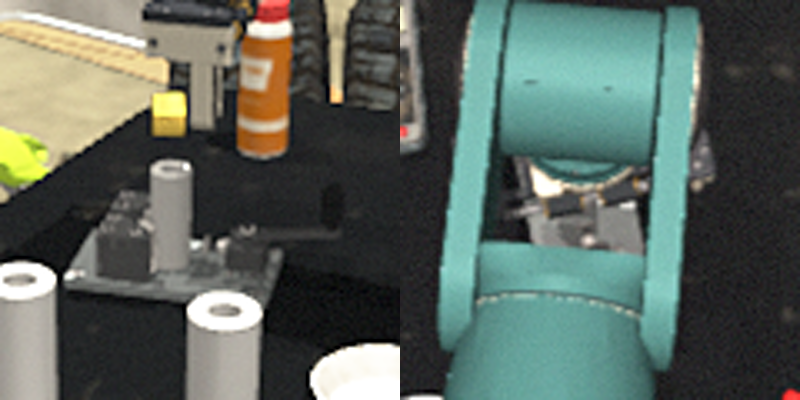

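```bash

python3 -m inch '[{"x":0,"y":0,"z":2,"wx":0,"wy":0,"wz":0,"fingers":0},{"x":0,"y":0,"z":4,"wx":0,"wy":0,"wz":0,"fingers":0},{"x":0,"y":0,"z":6,"wx":0,"wy":0,"wz":0,"fingers":0},{"x":0,"y":0,"z":7,"wx":0,"wy":0,"wz":0,"fingers":0},{"x":0,"y":0,"z":7,"wx":0,"wy":0,"wz":0,"fingers":0}]' >/dev/null; python3 s.py
python3 -m inch '[{"x":0,"y":0,"z":0.4,"wx":0,"wy":0,"wz":0,"fingers":0},{"x":0,"y":0,"z":0.8,"wx":0,"wy":0,"wz":0,"fingers":0},{"x":0,"y":0,"z":1.15,"wx":0,"wy":0,"wz":0,"fingers":0},{"x":0,"y":0,"z":1.15,"wx":0,"wy":0,"wz":0,"fingers":0}]' >/dev/null; python3 s.py
```

```text
t 21.2 pj mm [-29.93   2.03] z 0.0561 F [-0.22  0.74] Fz 0.03 L~ -0.4 R~ 0.7 T [-0.04  0.07 -0.02]
  toolz jig mrad [-2.2  0.7] grip 0.000839004410906068
t 21.6 pj mm [-29.48   1.85] z 0.0457 F [ 0.04 -1.23] Fz -0.43 L~ 0.8 R~ -0.9 T [-0.02 -0.04  0.  ]
  toolz jig mrad [-0.2  0.1] grip 0.0005594248959168016
```

Now push forward, coarsely at first and then finely.

```bash

python3 -m inch '[{"x":0.1,"y":0,"z":0.05,"wx":0,"wy":0,"wz":0,"fingers":0},{"x":0.2,"y":0,"z":0.05,"wx":0,"wy":0,"wz":0,"fingers":0},{"x":0.3,"y":0,"z":0.05,"wx":0,"wy":0,"wz":0,"fingers":0},{"x":0.3,"y":0,"z":0.05,"wx":0,"wy":0,"wz":0,"fingers":0}]' >/dev/null; python3 s.py
python3 -m inch '[{"x":0.05,"y":0,"z":0,"wx":0,"wy":0,"wz":0,"fingers":0},{"x":0.1,"y":0,"z":0,"wx":0,"wy":0,"wz":0,"fingers":0},{"x":0.1,"y":0,"z":0,"wx":0,"wy":0,"wz":0,"fingers":0}]' >/dev/null; python3 s.py
```

```text
t 22.0 pj mm [-26.27   1.81] z 0.0455 F [-0.71 -0.1 ] Fz -0.17 L~ 0.6 R~ 0.4 T [0.01 0.12 0.  ]
  toolz jig mrad [0. 0.] grip 0.0002953051938989479
t 22.3 pj mm [-25.4    1.78] z 0.0454 F [-1.42 -0.27] Fz 0.2 L~ 1.2 R~ 0.8 T [-0.04  0.12  0.03]
  toolz jig mrad [-0.1 -0. ] grip 0.00047671645777884415
```

```bash

python3 -m inch '[{"x":0.05,"y":0,"z":0,"wx":0,"wy":0,"wz":0,"fingers":0},{"x":0.1,"y":0,"z":0,"wx":0,"wy":0,"wz":0,"fingers":0},{"x":0.1,"y":0,"z":0,"wx":0,"wy":0,"wz":0,"fingers":0}]' >/dev/null; python3 s.py
```

```text
t 22.6 pj mm [-24.76   1.77] z 0.0454 F [-5.87 -0.24] Fz 1.57 L~ 4.3 R~ 4.0 T [-0.27  0.95  0.03]
  toolz jig mrad [-1.  0.] grip 0.00019939271087406345
```

```bash

python3 -m inch '[{"x":0.02,"y":0,"z":0,"wx":0,"wy":0,"wz":0,"fingers":0},{"x":0.03,"y":0,"z":0,"wx":0,"wy":0,"wz":0,"fingers":0},{"x":0.03,"y":0,"z":0,"wx":0,"wy":0,"wz":0,"fingers":0}]' >/dev/null; python3 s.py
```

```text
t 22.9 pj mm [-24.67   1.75] z 0.0454 F [-6.74  0.29] Fz 2.52 L~ 4.6 R~ 5.0 T [-0.37  1.25  0.01]
  toolz jig mrad [-1.4  0.1] grip 0.0005639264377245457
```

```bash

python3 -m inch '[{"x":0.02,"y":0,"z":0,"wx":0,"wy":0,"wz":0,"fingers":0},{"x":0.04,"y":0,"z":0,"wx":0,"wy":0,"wz":0,"fingers":0},{"x":0.04,"y":0,"z":0,"wx":0,"wy":0,"wz":0,"fingers":0}]' >/dev/null; python3 s.py
python3 -m inch '[{"x":0.03,"y":0,"z":0,"wx":0,"wy":0,"wz":0,"fingers":0},{"x":0.03,"y":0,"z":0,"wx":0,"wy":0,"wz":0,"fingers":0},{"x":0.03,"y":0,"z":0,"wx":0,"wy":0,"wz":0,"fingers":0}]' >/dev/null; python3 s.py
```

```text
t 23.2 pj mm [-24.54   1.76] z 0.0454 F [-9.54 -0.45] Fz 4.36 L~ 7.1 R~ 6.4 T [-0.44  1.58 -0.02]
  toolz jig mrad [-2.1  0.1] grip 0.0004441405138076341
t 23.5 pj mm [-24.42   1.78] z 0.0453 F [-11.21  -1.14] Fz 5.03 L~ 8.7 R~ 7.1 T [-0.56  1.9   0.04]
  toolz jig mrad [-2.5  0.1] grip 0.0006292032880497233
```

```bash

python3 -m inch '[{"x":0.01,"y":0,"z":0,"wx":0,"wy":0,"wz":0,"fingers":0},{"x":0.01,"y":0,"z":0,"wx":0,"wy":0,"wz":0,"fingers":0},{"x":0.01,"y":0,"z":0,"wx":0,"wy":0,"wz":0,"fingers":0},{"x":0.01,"y":0,"z":0,"wx":0,"wy":0,"wz":0,"fingers":0},{"x":0.01,"y":0,"z":0,"wx":0,"wy":0,"wz":0,"fingers":0}]' >/dev/null; python3 s.py
python3 -m inch '[{"x":0.01,"y":0,"z":0,"wx":0,"wy":0,"wz":0,"fingers":0},{"x":0.02,"y":0,"z":-0.02,"wx":0,"wy":0,"wz":0,"fingers":0},{"x":0.02,"y":0,"z":-0.02,"wx":0,"wy":0,"wz":0,"fingers":0},{"x":0.02,"y":0,"z":-0.02,"wx":0,"wy":0,"wz":0,"fingers":0},{"x":0.02,"y":0,"z":-0.02,"wx":0,"wy":0,"wz":0,"fingers":0}]' >/dev/null; python3 s.py
python3 - <<'E'
from h import *
im=camera("scene")[:,:,::-1];cv2.imwrite("pics/push.png",cv2.resize(im[140:220,190:300],None,fx=6,fy=6,interpolation=cv2.INTER_CUBIC))
m=[r for r in trace("scene","spacer") if abs(r["location"][1]-241)<8]
if m:
    m=m[0]["mask"];print([(r,np.where(m[r])[0].min(),np.where(m[r])[0].max()) for r in np.where(m.any(1))[0][::3]])
E
```

```text
t 24.0 pj mm [-24.39   1.77] z 0.0453 F [-11.67   0.59] Fz 5.48 L~ 7.8 R~ 8.7 T [-0.51  2.02  0.03]
  toolz jig mrad [-2.7  0.2] grip 0.00037661763245344155
t 24.5 pj mm [-24.3    1.77] z 0.0454 F [-11.51   0.83] Fz 5.0 L~ 7.6 R~ 8.7 T [-0.56  2.08 -0.01]
  toolz jig mrad [-2.9  0.2] grip 0.0005852925937135382
[(np.int64(178), np.int64(238), np.int64(240)), (np.int64(181), np.int64(234), np.int64(244)), (np.int64(184), np.int64(233), np.int64(244)), (np.int64(187), np.int64(233), np.int64(245)), (np.int64(190), np.int64(234), np.int64(245)), (np.int64(193), np.int64(234), np.int64(246)), (np.int64(196), np.int64(236), np.int64(246)), (np.int64(199), np.int64(237), np.int64(246)), (np.int64(202), np.int64(237), np.int64(246)), (np.int64(205), np.int64(237), np.int64(245)), (np.int64(208), np.int64(237), np.int64(244))]
```

View pics/push.png

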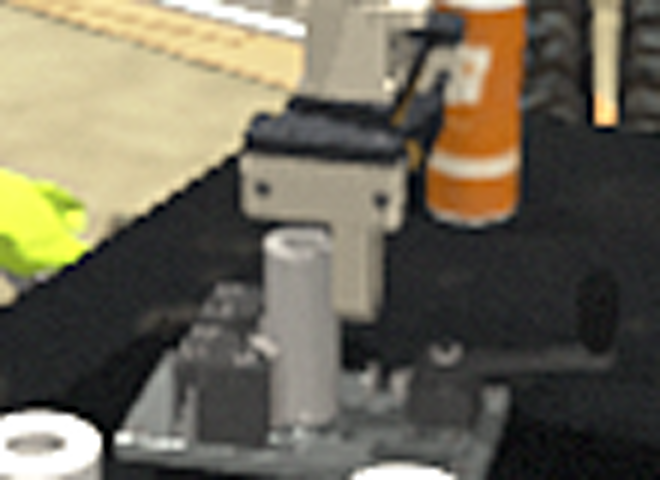

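```bash
python3 - <<'E'
from h import *
from scipy.optimize import least_squares
a=np.array([np.cos(TH),np.sin(TH)])
P=VM+a*.0045+np.array([-a[1],a[0]])*.0017
print(proj("scene",[[*P,.012],[*P,.104]]))
# subpixel edges: brightness profile vs rows
im=cv2.cvtColor(camera("scene"),cv2.COLOR_RGB2GRAY).astype(float)
for r in range(182,211,3): print(r,im[r,228:252].astype(int).tolist())
for t in(0,.03,.06): 
    ax=np.array([a[0]*np.sin(t),a[1]*np.sin(t),np.cos(t)]); Q=np.array([*P,.012]); print(t,np.round(proj("scene",[Q,Q+.092*ax]),2).tolist())
E
```

```text
[[239.10269303 208.15316343]
 [239.54391938 179.93130693]]
182 [43, 45, 47, 48, 40, 44, 122, 172, 193, 200, 196, 182, 174, 174, 148, 130, 125, 144, 156, 153, 153, 152, 157, 131]
185 [47, 37, 31, 40, 33, 39, 122, 150, 151, 150, 154, 152, 147, 145, 140, 139, 131, 143, 158, 152, 154, 152, 160, 133]
188 [112, 121, 101, 80, 79, 74, 123, 150, 151, 150, 151, 151, 153, 145, 138, 140, 132, 145, 156, 153, 153, 156, 160, 134]
191 [113, 81, 92, 90, 83, 59, 119, 149, 152, 149, 153, 154, 151, 150, 140, 141, 129, 134, 140, 144, 146, 145, 154, 130]
194 [65, 59, 55, 54, 61, 118, 145, 145, 150, 154, 151, 151, 151, 150, 145, 139, 137, 127, 87, 31, 30, 34, 32, 34]
197 [86, 85, 74, 97, 161, 194, 196, 169, 149, 148, 154, 152, 152, 148, 143, 140, 138, 134, 87, 16, 20, 26, 15, 30]
200 [80, 124, 131, 121, 103, 76, 72, 104, 134, 148, 155, 153, 151, 153, 145, 141, 135, 132, 84, 11, 15, 19, 25, 62]
203 [68, 67, 67, 65, 64, 61, 62, 109, 131, 141, 151, 154, 153, 151, 146, 139, 138, 127, 115, 121, 124, 119, 156, 162]
206 [67, 66, 62, 67, 64, 64, 63, 111, 127, 143, 154, 154, 151, 151, 146, 144, 138, 127, 112, 112, 125, 124, 116, 114]
209 [66, 65, 63, 66, 64, 65, 62, 109, 130, 141, 157, 152, 177, 175, 154, 150, 137, 112, 95, 88, 83, 83, 81, 81]
0 [[239.1, 208.15], [239.54, 179.93]]
0.03 [[239.1, 208.15], [238.62, 179.85]]
0.06 [[239.1, 208.15], [237.69, 179.79]]
```

The spacer stands upright against the finger face, since its left edge stays at column 234 over rows 182–191. I read about 8 N on each pad for over a second. I'll back off and locate the knob.

```bash

python3 -m inch '[{"x":-0.2,"y":0,"z":0,"wx":0,"wy":0,"wz":0,"fingers":0},{"x":-0.6,"y":0,"z":0,"wx":0,"wy":0,"wz":0,"fingers":0},{"x":-0.6,"y":0,"z":-1,"wx":0,"wy":0,"wz":0,"fingers":0},{"x":-0.6,"y":0,"z":-4,"wx":0,"wy":0,"wz":0,"fingers":0},{"x":-0.6,"y":0,"z":-8,"wx":0,"wy":0,"wz":0,"fingers":0}]' >/dev/null; python3 s.py
python3 - <<'E'
from h import *
K=[ray("scene",(289.7,191.7),.071)]
for c in("scene","top"):
    camera(c)
    for q in("lever_knob","cam_lever"):
        for r in look_for(c,q)[:2]: print(c,q,round(r["conf"],2),r["location"],np.round(jx(ray(c,r["location"][::-1],.071)[:2]-VM)*1e3,1))
k=jx(K[0][:2]-VM)*1e3; print("knob",k)
for piv in([-71.5,0],[-70,.5]):
    d=k-piv; print(np.hypot(*d),np.degrees(np.arctan2(d[1],d[0]))%360)
for al in(205,200,197): 
    p=np.array([-70,.5])+75*np.array([np.cos(np.radians(al)),np.sin(np.radians(al))]); w=VM+np.linalg.inv(np.array([[np.cos(TH),np.sin(TH)],[-np.sin(TH),np.cos(TH)]]))@p/1e3
    print(al,p,proj("scene",[[*w,.092],[*w,.05]]),proj("top",[[*w,.092],[*w,.05]]))
E
```

```text
t 25.15 pj mm [-29.77   2.07] z 0.1258 F [ 1.27 -0.51] Fz 0.85 L~ -0.5 R~ -1.3 T [ 0.03 -0.01  0.02]
  toolz jig mrad [-2.1  0.8] grip 0.00040014991241171295
scene lever_knob 0.47 [198.3, 282.4] [-125.9   24.5]
scene cam_lever 0.78 [199.1, 283.5] [-129.6   28.9]
knob [-140.72630509  -24.82282562]
73.54219188975982 199.72656684044986
75.12293743481673 199.69938400415654
205 [-137.97308403  -31.19636963] [[289.44940824 184.20952551]
 [288.62339951 197.13232691]] [[273.58603694 225.3693814 ]
 [273.02750704 227.33316842]]
200 [-140.47694656  -25.15151075] [[290.05026772 185.12098763]
 [289.21322271 198.08714749]] [[271.7121972  226.66726095]
 [271.21335188 228.59063644]]
197 [-141.7228567   -21.42787785] [[290.32155873 185.6758874 ]
 [289.47894165 198.66855384]] [[270.53401426 227.36655987]
 [270.07275684 229.26813927]]
```

```bash

python3 -m inch '[{"x":-2.5,"y":0.6,"z":0,"wx":0,"wy":0,"wz":-8,"fingers":0.3},{"x":-5,"y":1.2,"z":0,"wx":0,"wy":0,"wz":-16,"fingers":0.6},{"x":-7.5,"y":1.8,"z":0,"wx":0,"wy":0,"wz":-24,"fingers":0.6},{"x":-9.5,"y":2.3,"z":0,"wx":0,"wy":0,"wz":-32,"fingers":0.6},{"x":-11,"y":2.7,"z":0,"wx":0,"wy":0,"wz":-40,"fingers":0.6}]' >/dev/null
python3 -m inch '[{"x":0,"y":0,"z":0,"wx":0,"wy":0,"wz":0,"fingers":0.6},{"x":0,"y":0,"z":0,"wx":0,"wy":0,"wz":0,"fingers":0.6}]' >/dev/null
cat > k.py <<'E'
from h import *
import sys
C=np.array([[np.cos(TH),np.sin(TH)],[-np.sin(TH),np.cos(TH)]]).T
def kn(al,piv=(-.070,.0005)): return VM+C@(np.array(piv)+.075*np.array([np.cos(np.radians(al)),np.sin(np.radians(al))]))
z=float(sys.argv[1])
for a in sys.argv[2:]:
    al,dl=map(float,a.split(",")); print("al",al); go([*kn(al),z],np.radians(al-180+dl)+TH)
E
python3 k.py .057 200,20; python3 s.py
python3 - <<'E'
from h import *
im=camera("scene")[:,:,::-1];cv2.imwrite("pics/knob.png",cv2.resize(im[140:220,190:320],None,fx=5,fy=5,interpolation=cv2.INTER_CUBIC))
E
```

```text
al 200.0
t 26.15 pos [ 0.5061 -0.05    0.1251] shift cm [-0.11 -0.08  6.81] tilt deg 0.04 yaw 55.12 q [-0.15 -0.23  1.88  0.    1.48  0.46] grip 0.0514 0.0
turn [-0.03  0.01 -0.29]
Fjig [0.26 0.26] Fz 0.46
t 26.15 pj mm [-139.07  -25.06] z 0.1251 F [0.26 0.26] Fz 0.46 L~ -0.4 R~ -0.0 T [ 0.01  0.01 -0.02]
  toolz jig mrad [-0.5  0.4] grip 0.05138873824150978
```

View pics/knob.png

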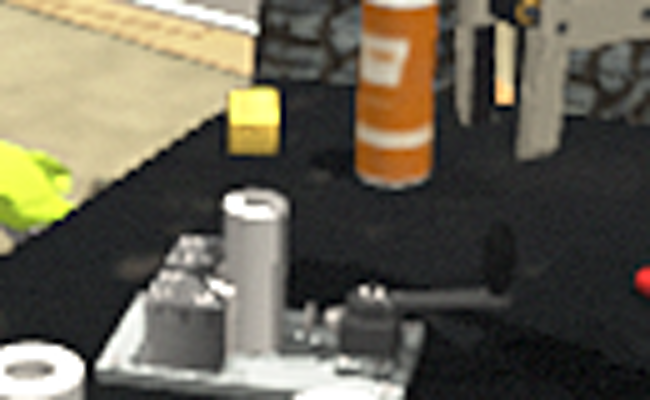

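```bash

python3 -m inch '[{"x":-0.1,"y":-0.1,"z":2,"wx":0,"wy":0,"wz":0,"fingers":0.6},{"x":-0.1,"y":-0.1,"z":3.5,"wx":0,"wy":0,"wz":0,"fingers":0.6},{"x":-0.1,"y":-0.1,"z":5,"wx":0,"wy":0,"wz":0,"fingers":0.6},{"x":-0.1,"y":-0.1,"z":6.2,"wx":0,"wy":0,"wz":0,"fingers":0.6},{"x":-0.1,"y":-0.1,"z":6.8,"wx":0,"wy":0,"wz":0,"fingers":0.6}]' >/dev/null; python3 s.py
python3 -m inch '[{"x":0,"y":0,"z":0,"wx":0,"wy":0,"wz":0,"fingers":0.5},{"x":0,"y":0,"z":0,"wx":0,"wy":0,"wz":0,"fingers":0.4},{"x":0,"y":0,"z":0,"wx":0,"wy":0,"wz":0,"fingers":0.3},{"x":0,"y":0,"z":0,"wx":0,"wy":0,"wz":0,"fingers":0.3},{"x":0,"y":0,"z":0,"wx":0,"wy":0,"wz":0,"fingers":0.3}]' >/dev/null; python3 s.py
python3 k.py .057 200,20 188,20 176,20
```

```text
t 26.7 pj mm [-140.84  -24.73] z 0.0561 F [ 0.24 -0.98] Fz 0.63 L~ 0.5 R~ -0.9 T [-0.03 -0.08  0.03]
  toolz jig mrad [-1.6  0.7] grip 0.05598126279503647
t 27.2 pj mm [-140.37  -25.08] z 0.0581 F [0.99 0.68] Fz 0.53 L~ -1.2 R~ -0.2 T [-0.01 -0.    0.02]
  toolz jig mrad [ 0.5 -0.2] grip 0.02830805554311091
al 200.0
t 27.2 pos [ 0.5048 -0.0504  0.0581] shift cm [-0.01 -0.    0.11] tilt deg 0.03 yaw 55.38 q [-0.15 -0.18  1.96  0.    1.36  0.45] grip 0.0283 0.0
turn [ 0.03 -0.02 -0.03]
Fjig [0.99 0.68] Fz 0.53
al 188.0
t 27.2 pos [ 0.5048 -0.0504  0.0581] shift cm [ 0.67 -1.41  0.11] tilt deg 0.03 yaw 55.38 q [-0.15 -0.18  1.96  0.    1.36  0.45] grip 0.0283 0.0
turn [ 0.03 -0.02 11.97]
Fjig [0.99 0.68] Fz 0.53
al 176.0
t 27.2 pos [ 0.5048 -0.0504  0.0581] shift cm [ 1.64 -2.65  0.1 ] tilt deg 0.03 yaw 55.38 q [-0.15 -0.18  1.96  0.    1.36  0.45] grip 0.0283 0.0
turn [ 3.000e-02 -2.000e-02  2.397e+01]
Fjig [0.99 0.68] Fz 0.53
```

```bash

python3 -m inch '[{"x":0.3,"y":-0.7,"z":0.1,"wx":0,"wy":0,"wz":6,"fingers":0.27},{"x":0.67,"y":-1.4,"z":0.1,"wx":0,"wy":0,"wz":12,"fingers":0.27},{"x":1.1,"y":-2.05,"z":0.1,"wx":0,"wy":0,"wz":18,"fingers":0.27},{"x":1.64,"y":-2.65,"z":0.1,"wx":0,"wy":0,"wz":24,"fingers":0.27},{"x":1.64,"y":-2.65,"z":0.1,"wx":0,"wy":0,"wz":24,"fingers":0.27}]' >/dev/null; python3 s.py
python3 k.py .057 176,20
```

```text
t 27.7 pj mm [-144.85    6.3 ] z 0.0569 F [-0.56 -0.49] Fz -0.3 L~ 0.7 R~ 0.0 T [-0.01  0.02  0.01]
  toolz jig mrad [ 0.4 -0.1] grip 0.025081355303115664
al 176.0
t 27.7 pos [ 0.4922 -0.0213  0.0569] shift cm [-0.01  0.06 -0.01] tilt deg 0.03 yaw 31.31 q [-0.1  -0.22  1.99  0.    1.37  0.93] grip 0.0251 0.0
turn [ 0.01 -0.02 -0.1 ]
Fjig [-0.56 -0.49] Fz -0.3
```

```bash

python3 -m inch '[{"x":0.3,"y":-0.7,"z":0,"wx":0,"wy":0,"wz":6,"fingers":0.27},{"x":0.67,"y":-1.4,"z":0,"wx":0,"wy":0,"wz":12,"fingers":0.27},{"x":1.1,"y":-2.05,"z":0,"wx":0,"wy":0,"wz":18,"fingers":0.27},{"x":1.64,"y":-2.65,"z":0,"wx":0,"wy":0,"wz":24,"fingers":0.27}]' ; python3 s.py
python3 - <<'E'
from h import *
camera("scene")
for q in("lever_knob","cam_lever"):
    for r in look_for("scene",q)[:2]: print(q,round(r["conf"],2),r["location"],np.round(jx(ray("scene",r["location"][::-1],.06)[:2]-VM)*1e3,1))
E
python3 k.py .057 152,20
```

```text
time: 28.1
ee_pos: [0.4924, 0.009, 0.0568]
tool_rot: [3.134, 0.201, -0.0]
force: [-0.3, -3.9, 2.2]
grip_width: 0.0253
finger_force: 1.5
t 28.1 pj mm [-136.54   35.48] z 0.0568 F [-1.3  -3.71] Fz 2.23 L~ 3.5 R~ -1.7 T [-0.54  0.21  0.02]
  toolz jig mrad [-0.1 -0.7] grip 0.02525554011006916
lever_knob 0.7 [177.4, 335.3] [-268.5 -193.4]
lever_knob 0.53 [205.0, 273.7] [-105.4   50.8]
cam_lever 0.46 [203.1, 273.2] [-102.2   39.3]
al 152.0
t 28.25 pos [0.4925 0.0094 0.0567] shift cm [ 0.02  0.01 -0.03] tilt deg 0.01 yaw 7.68 q [-0.03 -0.22  1.99  0.    1.37  1.4 ] grip 0.0252 0.0
turn [-0.01 -0.    0.26]
Fjig [-0.97 -0.56] Fz -0.18
```

```bash

python3 -m inch '[{"x":0.3,"y":-0.7,"z":0,"wx":0,"wy":0,"wz":6,"fingers":0.27},{"x":0.67,"y":-1.4,"z":0,"wx":0,"wy":0,"wz":12,"fingers":0.27},{"x":1.1,"y":-2.05,"z":0,"wx":0,"wy":0,"wz":18,"fingers":0.27},{"x":1.64,"y":-2.65,"z":0,"wx":0,"wy":0,"wz":24,"fingers":0.27}]'|tail -3 ; python3 s.py
python3 -m inch '[{"x":0.3,"y":-0.7,"z":0,"wx":0,"wy":0,"wz":6,"fingers":0.27},{"x":0.67,"y":-1.4,"z":0,"wx":0,"wy":0,"wz":12,"fingers":0.27},{"x":1.1,"y":-2.05,"z":0,"wx":0,"wy":0,"wz":18,"fingers":0.27},{"x":1.64,"y":-2.65,"z":0,"wx":0,"wy":0,"wz":24,"fingers":0.27}]'|tail -3 ; python3 s.py
python3 k.py .057 104,20 90,25 84,27 78,28 74,30
```

```text
force: [-1.9, -2.7, 0.8]
grip_width: 0.0248
finger_force: 1.5
t 28.65 pj mm [-116.82   59.35] z 0.0566 F [-2.55 -2.08] Fz 0.76 L~ 3.3 R~ 0.3 T [-0.38  0.52 -0.07]
  toolz jig mrad [-0.7 -0.3] grip 0.02479362178007895
force: [-3.8, -1.2, 1.8]
grip_width: 0.0256
finger_force: 1.5
t 29.05 pj mm [-88.88  73.21] z 0.0565 F [-3.97 -0.13] Fz 1.84 L~ 2.9 R~ 2.7 T [-0.17  0.63 -0.03]
  toolz jig mrad [-1.2  0.1] grip 0.025558056177214895
al 104.0
t 29.05 pos [0.5284 0.0581 0.0565] shift cm [ 0.04 -0.06 -0.05] tilt deg 0.07 yaw -40.56 q [ 0.06 -0.12  1.91 -0.    1.36  2.34] grip 0.0256 1.5280674397945404
turn [0.05 0.04 0.02]
Fjig [-3.97 -0.13] Fz 1.84
al 90.0
t 29.05 pos [0.5284 0.0581 0.0565] shift cm [ 0.87 -1.69 -0.05] tilt deg 0.07 yaw -40.56 q [ 0.06 -0.12  1.91 -0.    1.36  2.34] grip 0.0256 1.5280674397945404
turn [0.05 0.04 9.02]
Fjig [-3.97 -0.13] Fz 1.84
al 84.0
t 29.05 pos [0.5284 0.0581 0.0565] shift cm [ 1.34 -2.32 -0.06] tilt deg 0.07 yaw -40.56 q [ 0.06 -0.12  1.91 -0.    1.36  2.34] grip 0.0256 1.5280674397945404
turn [ 0.06  0.04 13.02]
Fjig [-3.97 -0.13] Fz 1.84
al 78.0
t 29.05 pos [0.5284 0.0581 0.0565] shift cm [ 1.88 -2.89 -0.06] tilt deg 0.07 yaw -40.56 q [ 0.06 -0.12  1.91 -0.    1.36  2.34] grip 0.0256 1.5280674397945404
turn [ 0.06  0.03 18.02]
Fjig [-3.97 -0.13] Fz 1.84
al 74.0
t 29.05 pos [0.5284 0.0581 0.0565] shift cm [ 2.26 -3.24 -0.06] tilt deg 0.07 yaw -40.56 q [ 0.06 -0.12  1.91 -0.    1.36  2.34] grip 0.0256 1.5280674397945404
turn [ 0.06  0.03 20.02]
Fjig [-3.97 -0.13] Fz 1.84
```

```bash

python3 -m inch '[{"x":0.4,"y":-0.85,"z":0,"wx":0,"wy":0,"wz":4.5,"fingers":0.27},{"x":0.83,"y":-1.63,"z":0,"wx":0,"wy":0,"wz":9,"fingers":0.27},{"x":1.3,"y":-2.26,"z":0,"wx":0,"wy":0,"wz":13,"fingers":0.27},{"x":1.6,"y":-2.55,"z":0,"wx":0,"wy":0,"wz":15.5,"fingers":0.27},{"x":1.84,"y":-2.83,"z":0,"wx":0,"wy":0,"wz":18,"fingers":0.27}]'|tail -3 ; python3 s.py
python3 k.py .057 78,28 75,28 72,28 69,28
```

```text
force: [-4.7, -1.6, -0.6]
grip_width: 0.025
finger_force: 2.0
t 29.55 pj mm [-55.28  73.66] z 0.0562 F [-4.93 -0.32] Fz -0.57 L~ 3.7 R~ 3.3 T [-0.09  0.67  0.02]
  toolz jig mrad [-1.7  0.4] grip 0.025048302438942082
al 78.0
t 29.55 pos [0.5606 0.0674 0.0562] shift cm [ 0.01 -0.09 -0.08] tilt deg 0.1 yaw -58.42 q [ 0.07 -0.05  1.84  0.    1.35  2.66] grip 0.025 2.047445923089981
turn [0.09 0.05 0.16]
Fjig [-4.93 -0.32] Fz -0.57
al 75.0
t 29.55 pos [0.5606 0.0674 0.0562] shift cm [ 0.2  -0.43 -0.08] tilt deg 0.1 yaw -58.42 q [ 0.07 -0.05  1.84  0.    1.35  2.66] grip 0.025 2.047445923089981
turn [0.09 0.05 3.16]
Fjig [-4.93 -0.32] Fz -0.57
al 72.0
t 29.55 pos [0.5606 0.0674 0.0562] shift cm [ 0.41 -0.76 -0.08] tilt deg 0.1 yaw -58.42 q [ 0.07 -0.05  1.84  0.    1.35  2.66] grip 0.025 2.047445923089981
turn [0.09 0.05 6.16]
Fjig [-4.93 -0.32] Fz -0.57
al 69.0
t 29.55 pos [0.5606 0.0674 0.0562] shift cm [ 0.64 -1.08 -0.08] tilt deg 0.1 yaw -58.42 q [ 0.07 -0.05  1.84  0.    1.35  2.66] grip 0.025 2.047445923089981
turn [0.09 0.04 9.16]
Fjig [-4.93 -0.32] Fz -0.57
```

Next I'll creep to the stop, with no more turning.

```bash

python3 -m inch '[{"x":0.1,"y":-0.2,"z":0,"wx":0,"wy":0,"wz":0,"fingers":0.27},{"x":0.2,"y":-0.35,"z":0,"wx":0,"wy":0,"wz":0,"fingers":0.27},{"x":0.2,"y":-0.35,"z":0,"wx":0,"wy":0,"wz":0,"fingers":0.27}]'|tail -1 ; python3 s.py
python3 -m inch '[{"x":0.05,"y":-0.08,"z":0,"wx":0,"wy":0,"wz":0,"fingers":0.27},{"x":0.1,"y":-0.16,"z":0,"wx":0,"wy":0,"wz":0,"fingers":0.27},{"x":0.1,"y":-0.16,"z":0,"wx":0,"wy":0,"wz":0,"fingers":0.27}]'|tail -1 ; python3 s.py
```

```text
finger_force: 1.2
t 29.85 pj mm [-51.07  72.88] z 0.0564 F [-2.8  -0.47] Fz -2.12 L~ 2.3 R~ 1.6 T [-0.11  0.36 -0.01]
  toolz jig mrad [-0.5 -0. ] grip 0.025183782765975177
finger_force: 1.8
t 30.15 pj mm [-49.19  72.53] z 0.0565 F [-3.21 -0.04] Fz -2.65 L~ 2.3 R~ 2.2 T [-0.14  0.61  0.04]
  toolz jig mrad [-0.2 -0.1] grip 0.024812815381200934
```

```bash

python3 -m inch '[{"x":0.05,"y":-0.08,"z":0,"wx":0,"wy":0,"wz":0,"fingers":0.27},{"x":0.1,"y":-0.16,"z":0,"wx":0,"wy":0,"wz":0,"fingers":0.27},{"x":0.1,"y":-0.16,"z":0,"wx":0,"wy":0,"wz":0,"fingers":0.27}]'|tail -1 ; python3 s.py
```

```text
finger_force: 1.6
t 30.45 pj mm [-47.16  72.08] z 0.0567 F [-3.59 -0.56] Fz -2.8 L~ 2.9 R~ 2.1 T [-0.04  0.56  0.  ]
  toolz jig mrad [ 0.2 -0.1] grip 0.025066200230602236
```

```bash

python3 -m inch '[{"x":0.05,"y":-0.07,"z":0,"wx":0,"wy":0,"wz":0,"fingers":0.27},{"x":0.1,"y":-0.14,"z":0,"wx":0,"wy":0,"wz":0,"fingers":0.27},{"x":0.1,"y":-0.14,"z":0,"wx":0,"wy":0,"wz":0,"fingers":0.27}]'|tail -1 ; python3 s.py
```

```text
finger_force: 5.3
t 30.75 pj mm [-46.48  71.89] z 0.0565 F [-13.2    1.83] Fz 1.92 L~ 8.0 R~ 10.6 T [ 0.13  2.28 -0.01]
  toolz jig mrad [-2.3  0.9] grip 0.025427088724430114
```

```bash

python3 -m inch '[{"x":0.05,"y":-0.07,"z":0,"wx":0,"wy":0,"wz":0,"fingers":0.27},{"x":0.1,"y":-0.14,"z":0,"wx":0,"wy":0,"wz":0,"fingers":0.27},{"x":0.1,"y":-0.14,"z":0,"wx":0,"wy":0,"wz":0,"fingers":0.27}]'|tail -1 ; python3 s.py
```

```text
finger_force: 10.5
t 31.05 pj mm [-46.14  71.49] z 0.0563 F [-23.79   5.8 ] Fz 7.14 L~ 12.7 R~ 20.9 T [-0.1   4.37 -0.09]
  toolz jig mrad [-5.4  1.3] grip 0.025752401674530058
```

The force jumped, so the lever is at its stop. I'll back off, open and lift.

```bash

python3 -m inch '[{"x":-0.1,"y":0.18,"z":0,"wx":0,"wy":0,"wz":0,"fingers":0.27},{"x":-0.18,"y":0.33,"z":0,"wx":0,"wy":0,"wz":0,"fingers":0.35},{"x":-0.18,"y":0.33,"z":0,"wx":0,"wy":0,"wz":0,"fingers":0.5},{"x":-0.18,"y":0.33,"z":0,"wx":0,"wy":0,"wz":0,"fingers":0.5},{"x":-0.18,"y":0.33,"z":0,"wx":0,"wy":0,"wz":0,"fingers":0.5}]'|tail -2 ; python3 s.py
python3 -m inch '[{"x":0,"y":0,"z":-0.5,"wx":0,"wy":0,"wz":0,"fingers":0.5},{"x":0,"y":0,"z":-2,"wx":0,"wy":0,"wz":0,"fingers":0.5},{"x":0,"y":0,"z":-5,"wx":0,"wy":0,"wz":0,"fingers":0.5},{"x":0,"y":0,"z":-9,"wx":0,"wy":0,"wz":0,"fingers":0.5},{"x":0,"y":0,"z":-13,"wx":0,"wy":0,"wz":0,"fingers":0.5}]'|tail -1
python3 -m inch '[{"x":-5,"y":0,"z":-3,"wx":0,"wy":0,"wz":-4,"fingers":0.5},{"x":-9,"y":0,"z":-3,"wx":0,"wy":0,"wz":-8,"fingers":0.5},{"x":-13,"y":0,"z":-3,"wx":0,"wy":0,"wz":-8,"fingers":0.5},{"x":-13,"y":0,"z":-3,"wx":0,"wy":0,"wz":-8,"fingers":0.5}]'|head -2
python3 - <<'E'
from h import *
print(observe()["joint_pos"].round(2))
for a in(85,80,75,70):
    C=np.array([[np.cos(TH),np.sin(TH)],[-np.sin(TH),np.cos(TH)]]).T
    w=VM+C@(np.array([-.07,.0005])+.075*np.array([np.cos(np.radians(a)),np.sin(np.radians(a))])); print(a,proj("scene",[[*w,.071]]),proj("top",[[*w,.071]]))
for c in("scene","top"):
    im=camera(c)
    for q in("lever_knob","spacer","screw_jar","multimeter","rust_spray"): print(c,q,[(round(r["conf"],2),np.round(r["location"],1).tolist()) for r in look_for(c,q)][:4])
    if c=="scene":
        g=cv2.cvtColor(im,cv2.COLOR_RGB2GRAY)
        for r in (182,186,190,194,200,206): print(r,g[r,228:290].tolist())
E
```

```text
grip_width: 0.0458
finger_force: 0.0
t 31.55 pj mm [-47.44  71.71] z 0.0568 F [-0.03 -0.28] Fz -0.02 L~ 0.2 R~ -0.2 T [ 0.1  -0.02  0.  ]
  toolz jig mrad [ 0.6 -0.1] grip 0.04576875778733912
finger_force: 0.0
time: 32.45
ee_pos: [0.499, 0.1816, 0.2188]
[ 0.3  -0.21  1.72  0.    1.63  2.75]
85 [[257.55488024 203.65088122]] [[232.21691347 209.30766992]]
80 [[255.31161544 203.26175065]] [[232.05707168 207.11442902]]
75 [[253.14863181 202.78994703]] [[232.0921244  204.91830586]]
70 [[251.08430038 202.24001703]] [[232.32118871 202.73598586]]
scene lever_knob [(0.63, [202.0, 253.1])]
scene spacer [(0.8, [188.9, 237.0]), (0.75, [236.5, 199.6]), (0.23, [212.6, 240.1])]
scene screw_jar [(0.75, [176.4, 334.0])]
scene multimeter [(0.66, [220.5, 174.2]), (0.53, [211.8, 234.0])]
scene rust_spray [(0.68, [161.9, 269.2])]
182 [40, 43, 42, 47, 41, 22, 74, 189, 255, 255, 255, 255, 255, 255, 255, 255, 255, 251, 150, 49, 27, 33, 40, 38, 42, 37, 37, 33, 39, 38, 39, 38, 41, 38, 39, 38, 38, 36, 31, 42, 35, 35, 36, 35, 40, 36, 36, 38, 37, 40, 41, 41, 40, 40, 40, 38, 37, 38, 37, 37, 40, 40]
186 [30, 19, 23
[... 889 characters left out ...]
198, 90, 12, 15, 23, 25, 26, 22, 24, 18, 18, 34, 62, 119, 141, 119, 121, 140, 127, 140, 152, 111, 84, 65, 30, 32, 39, 41, 36, 37, 37, 37, 33, 34, 40, 37, 39, 40, 37, 38, 36, 40, 35]
206 [94, 83, 81, 78, 77, 69, 61, 137, 164, 150, 159, 168, 171, 179, 182, 182, 185, 134, 137, 208, 231, 184, 82, 6, 29, 23, 21, 24, 127, 164, 156, 131, 90, 49, 52, 63, 63, 63, 67, 72, 68, 54, 118, 216, 247, 249, 167, 32, 28, 34, 38, 38, 37, 33, 38, 37, 37, 39, 36, 37, 35, 33]
top lever_knob [(0.69, [254.3, 357.8]), (0.52, [204.5, 244.4])]
top spacer [(0.67, [237.1, 165.6]), (0.63, [187.7, 253.9])]
top screw_jar [(0.71, [252.2, 357.2])]
top multimeter [(0.65, [150.5, 193.9])]
top rust_spray [(0.76, [171.6, 355.2])]
```

```bash
python3 -c "
from bench import *
print(close_job())"
```

```text
the job is handed in; nothing more can be done
None
```

I handed the job in at about 33 s, but the interface gave no verdict: the spacer stands upright in the V after being pushed home at about 8 N per pad (read at the wrist) for over a second with the lever open, the cam lever is at its stop, the gripper is clear, and the jar, multimeter and spray can look unmoved.

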